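# Lay out the serving corner of the grill cart

## Robot

A 6-joint arm with a two-finger parallel gripper is mounted at the origin on the work surface. World frame = base frame: x ahead of the robot, y to its left, z up, the work surface at z = 0. Lengths are in mm, angles in rad, forces in N, time in s.
With the tool pointing down it reaches from about 400 to 825 mm from the base axis. Payload 7 kg.
Tool frame: the origin (TCP) lies at the very end of the fingers, on their centre line; the grasp point (between the pads) lies 19 mm behind it; z points along the fingers, y is the line along which they close (so a half turn about z gives the same grasp; the last joint's range is limited). The gripper opens to 88 mm and grips with 3 to 60 N. Pads are 19 mm wide; open, the fingers measure 130 mm over their backs; the gripper's body (78 mm by 193 mm) begins 47 mm behind the grasp point.
Start: joints at [0.288, 0.359, 0.012, 0, -1.224, -0.288], TCP at [674.978, -0.019, 199.061] pointing down, gripper open.
Joint ranges: [-3.07, 3.07], [-1.43, 2.12], [-1.02, 1.25], [-3.03, 1.67], [-3.05, -0], [-3.03, 3.03]. Speed limits (rad/s): [2.39, 2.39, 3.01, 3.14, 3.14, 3.14].

## Interface

Orientations are given as a unit quaternion [x, y, z, w].
In Python, from rig import ctrl gives the robot as it stands.
- The arm moves only by the tool drive_tool, never from a script. Its argument "increments" is a list of rows, each a list of 3 entries, a list of its own where there are three numbers: the finger opening in mm, from 0 to 87.6, then the shift along the tool's x, y, z in units of 40 mm (1.0 is 40 mm), then the turn about the tool's z in units of 8 degrees (1.0 is 8 degrees). A call has 1 to 5 rows; each row shifts and turns the commanded pose from where the row before left it, along the tool's axes as they then stand; what a row does not reach is not made up. A row lasts 1/8 s, in which the tool goes at most 62.5 mm and 10.7 degrees, less where a joint would pass 70% of its speed; a pose out of reach is approached as far as the arm can. A call is refused whole if a number of a shift passes 1 or a number of a turn 1, either way. A call with a gripper value outside its range is refused whole. The fingers move at their own pace and stop on an object; "force" is the grip in N (left out, the last holds). Time passes only in rows, so rows that do not move let the fingers close. It gives the time, the measured TCP pose, the force, the opening and the grip force at its end, in the units of the state.
- ctrl.read_state(): the state, without advancing time (a new reading comes with each control period).
- ctrl.camera(name): name is "scene" or "side" or "wrist"; returns a dict with "pixels" (420x560x3 uint8, red, green, blue), "fx", "fy", "cx", "cy" (pixels), "position" and "rotation" of the camera in the world; the wrist camera has in their place "mount" (4x4, takes a point from camera to tool coordinates, whose origin is the TCP and whose axes are the flange's). Camera axes: x right, y up, looking along -z (the intrinsics and any distortion apply to the point x, -y, -z); pixel columns grow to the right and rows downward; lengths in mm; the calibration is good to about 2 mm. A picture is of the moment at which its call begins: read the wrist's pose just before it. There is no depth.
- ctrl.job_done(): hands the job in; it is judged then, once.
The state is a dict: "time_s": time; "qpos": joint angles; "qvel": joint speeds; "tau": joint torques, N m; "tool_pos": TCP position; "orientation": TCP orientation; "force": force on the tool from outside, world axes, zero at the start; "wrist_torque": the same for the moment, N m; "finger_gap": opening from 0.0 (shut) to 1.0 (fully open); "finger_force": force on a finger pad.
Only numpy, scipy, OpenCV 4.12 (cv2) and the standard library are available. Lean on these libraries where they do the work, as an engineer would, in place of code of your own. Each camera call takes 0.05 s, during which the arm holds its last target. There are 200 camera calls.

## Task

Lay out the serving corner, in this order: put the trivet midway between the stone mortar and the terracotta candle; stand the lidded pot centred on the trivet; stand the screw-top spice jar midway between the pot and the mortar; stand the squat tin straight behind the pot (on the side away from the robot, square to the mortar-candle row), leaving a gap of about 3 cm between tin and trivet. Midway means centre to centre in plan, with the jar in line with the row, and all four stand flat or upright and let go. Leave the tumbler, the tall can, the oil bottle and the skewer cup where they are.

Things in the scene. Friction and masses are not known exactly. Their poses are not given: they have to be found in the camera images.
- trivet: Loose flat round trivet, cork underneath and dark steel on top: a ring of outer diameter 110, inner diameter 80 and height 14 mm, with one straight bar 12 mm wide and 14 mm high across the middle (its top flush with the ring). Origin: centre of the underside. z up, its x axis runs along the bar. It can be pinched across the bar at its middle, fingers inside the ring on either side. 0.15 kg or so.
- pot: Loose white enamel pot with its lid on (the lid does not come off): body diameter 98 and 58 mm high, lid up to 70 mm, and on the middle of the lid an upright black round knob of diameter 26 mm from 70 to 96 mm height. Two small ears on its x axis reach 60 mm from the centre at 46 mm height. Origin: centre of the underside, z up. About 0.45 kg; lift it by the knob.
- spice_jar: Loose pale green plastic spice jar with a screw top, diameter 42 mm up to 58 mm height, cap diameter 38 mm from 62 to 82 mm height. Origin: centre of the underside, z up. About 0.09 kg.
- squat_tin: Loose squat round metal tin, diameter 54 mm, with a lid rim of diameter 56 mm from 34 to 44 mm height (44 mm in all). Origin: centre of the underside, z up. About 0.1 kg.
- mortar: Stone mortar, a thick-walled open bowl, diameter 72 at the foot and 90 mm at the rim, 55 mm high; it does not move. Origin: centre of the underside. Its centre is always 400 mm from the candle's.
- candle: Candle in a terracotta pot with pale wax inside, diameter 68 at the foot and 90 mm at the rim, 55 mm high; it does not move. Origin: centre of the underside.
- tumbler: Bystander, loose: open steel tumbler without handle, diameter 60, 75 mm high. Origin: centre of the underside.
- tall_can: Bystander, loose: tall narrow can with a blank paper band and a black plastic shaker top, diameter 46, 95 mm high. Origin: centre of the underside.
- oil_bottle: Bystander, loose: amber bottle, diameter 56, 170 mm high. Origin: centre of the underside.
- skewer_cup: Bystander, loose: steel cup, diameter 64 and 85 mm high, with wooden skewers standing up to 182 mm. Origin: centre of the underside.
There are look-alikes about, which are no part of the job. Leave any purple look-alike of the squat_tin alone. What is shaped like the spice_jar but purple is not meant.

How it is judged:
By the outcome, as a careful person would: the job done as asked, in the order asked, and still so for the second after the job is handed in, with the robot touching nothing.
It also fails if it takes over 115 s, if anything falls off the work surface, if the arm or the gripper's body presses on something with over 40 N, if the wrist force passes 120 N, or if a joint passes its speed limit or range.

## Working session

There is one attempt and no reset: what is moved stays moved. The work goes in short steps, Python scripts to look and compute and a tool call to move; the robot and the scene stay as the last step left them, time stands still between calls to the robot, and variables do not carry over. Pictures are saved under pics/ and viewed, at most 14 in all, crops included, and the job is handed in when it is done.

Besides the shell and the picture viewer there is one more tool, called as name([rows], argument=value, ...), one row to a line, values as JSON. drive_tool: Moves the arm, as the interface text tells. Its arguments: {"type":"object","properties":{"increments":{"type":"array","items":{"type":"array"}},"force":{"type":"number"}},"required":["increments"]}

```bash
mkdir -p pics; ls; cat > h.py <<'E'
import numpy as np, cv2
from scipy.spatial.transform import Rotation as R
from rig import ctrl
def shot(name,f=None):
    s=ctrl.read_state(); c=ctrl.camera(name)
    if name=="wrist":
        M=np.array(c["mount"]); Rt=R.from_quat(s["orientation"]).as_matrix()
        c["rotation"]=Rt@M[:3,:3]; c["position"]=Rt@M[:3,3]+np.array(s["tool_pos"])
    c["rotation"]=np.array(c["rotation"]);c["position"]=np.array(c["position"])
    if f: cv2.imwrite("pics/"+f,c["pixels"][:,:,::-1])
    return c
def ray(c,u,v,z):
    d=c["rotation"]@np.array([(u-c["cx"])/c["fx"],-(v-c["cy"])/c["fy"],-1])
    p=c["position"]; return p+d*(z-p[2])/d[2]
def proj(c,P):
    q=c["rotation"].T@(np.array(P,float)-c["position"])
    return c["cx"]+c["fx"]*q[0]/-q[2], c["cy"]-c["fy"]*q[1]/-q[2]
E
python3 - <<'E'
from h import *
for n in("scene","side","wrist"):
    c=shot(n,n+"0.png"); print(n,[k for k in c],c["fx"],c["cx"],c["cy"],c["position"].round(),c["rotation"].round(2).tolist(),c.get("distortion"))
print(ctrl.read_state())
E
```

```text
pics
scene ['pixels', 'fx', 'fy', 'cx', 'cy', 'position', 'rotation'] 506.3291784089737 282.86579385773666 210.13071762865403 [1164. -500.  965.] [0.31, 0.14, 0.39, 0.85] None
side ['pixels', 'fx', 'fy', 'cx', 'cy', 'position', 'rotation'] 528.0340967519139 284.5738863768433 208.35349509094607 [407. 890. 755.] [-0.04, 0.44, 0.9, -0.07] None
wrist ['pixels', 'fx', 'fy', 'cx', 'cy', 'mount', 'rotation', 'position'] 292.10144079437214 282.6348056170433 209.89028030496533 [676. -76. 384.] [[-1.0, -0.0, 0.0], [-0.0, -0.96, -0.28], [0.0, -0.28, 0.96]] None
{'time_s': 0.15, 'qpos': array([ 2.88102343e-01,  3.59206018e-01,  1.12821222e-02, -2.62619356e-04,
       -1.22409880e+00, -2.88099306e-01]), 'qvel': array([ 6.23000291e-04, -3.81355711e-03,  2.09554177e-03,  2.15421248e-03,
       -3.35030879e-05, -7.32219786e-04]), 'tau': array([ 1.39394037e-04, -5.83274567e+01,  2.93289685e+01,  7.00122759e+00,
        8.75052094e-03, -9.76538854e-05]), 'tool_pos': array([ 6.74599607e+02, -2.46345419e-02,  1.98352631e+02]), 'orientation': array([-7.07076113e-01,  7.07137172e-01,  4.01035803e-04, -4.80012688e-04]), 'force': array([-0.0504311 , -0.27734309, -0.22076962]), 'wrist_torque': array([-0.01331351,  0.00949818, -0.02164635]), 'finger_force': 0.0, 'finger_gap': 0.9987963685589182}
```

```bash
sed -i 's|    c\["rotation"\]=np.array(c\["rotation"\]);|    r=np.array(c["rotation"]); c["rotation"]=R.from_quat(r).as_matrix() if r.size==4 else r\n    |' h.py; python3 - <<'E'
import cv2
a=cv2.imread("pics/scene0.png");b=cv2.imread("pics/side0.png")
E
sed -n 1,14p h.py
```

```text
import numpy as np, cv2
from scipy.spatial.transform import Rotation as R
from rig import ctrl
def shot(name,f=None):
    s=ctrl.read_state(); c=ctrl.camera(name)
    if name=="wrist":
        M=np.array(c["mount"]); Rt=R.from_quat(s["orientation"]).as_matrix()
        c["rotation"]=Rt@M[:3,:3]; c["position"]=Rt@M[:3,3]+np.array(s["tool_pos"])
    r=np.array(c["rotation"]); c["rotation"]=R.from_quat(r).as_matrix() if r.size==4 else r
    c["position"]=np.array(c["position"])
    if f: cv2.imwrite("pics/"+f,c["pixels"][:,:,::-1])
    return c
def ray(c,u,v,z):
    d=c["rotation"]@np.array([(u-c["cx"])/c["fx"],-(v-c["cy"])/c["fy"],-1])
```

View pics/scene0.png

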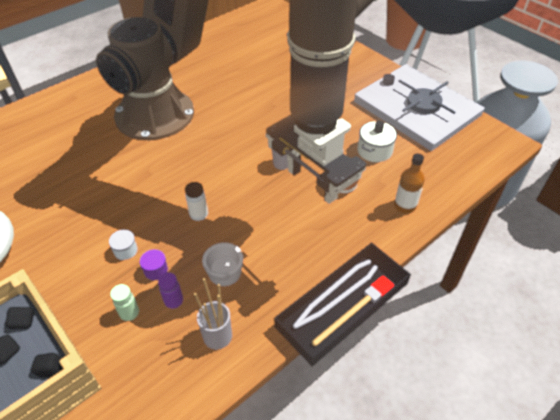

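View pics/side0.png

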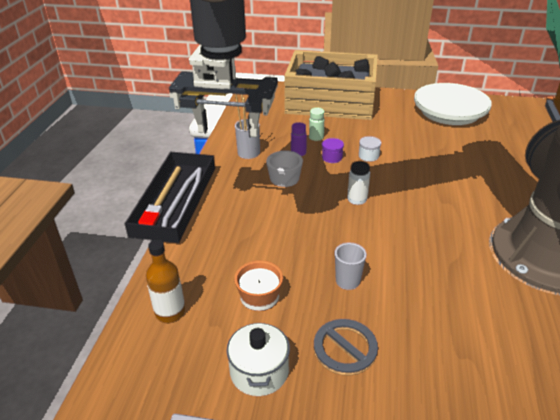

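View pics/wrist0.png

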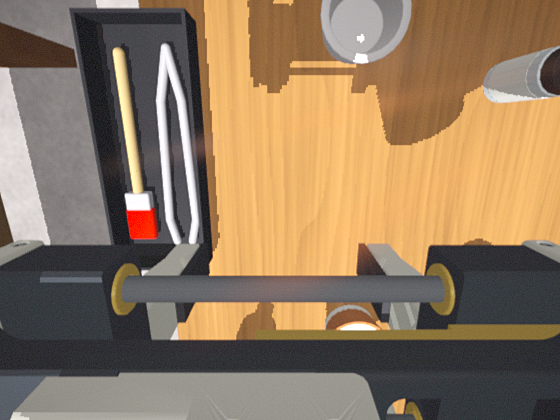

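List of look-alikes. For the spice jar: the green jar at side (317,124) / scene (123,302) and the purple jar at side (299,138). I choose the green one. For the squat tin: the silver tin at side (370,148) / scene (123,245) and the purple tin at side (333,150). I choose the silver one. The mortar is at side (285,168), the candle at (259,285), the pot at (258,358) and the trivet at (345,345).

```bash
python3 - <<'E'
from h import *
c=shot("side"); 
import cv2
p=c["pixels"][:,:,::-1]
cv2.imwrite("pics/cropA.png",cv2.resize(p[100:215,225:405],None,fx=4.4,fy=4.4,interpolation=cv2.INTER_CUBIC))
cv2.imwrite("pics/cropB.png",cv2.resize(p[225:405,215:395],None,fx=3.3,fy=3.3,interpolation=cv2.INTER_CUBIC))
for n,u,v,z in [("mortar",285,160,55),("candle",259,280,55),("pot knob",258,333,96),("trivet",345,345,14),("tumbler",349,250,75),("can",359,168,95),("tin",370,143,44),("ptin",333,145,44),("pjar",299,127,82),("jar",317,112,82),("cup",246,126,85),("bottle",157,246,170)]:
    print(n,ray(c,u,v,z).round())
E
```

```text
mortar [ 590. -175.   55.]
candle [570. 229.  55.]
pot knob [539. 379.  96.]
trivet [404. 317.  14.]
tumbler [413. 144.  75.]
can [ 410. -108.   95.]
tin [ 389. -305.   44.]
ptin [ 482. -281.   44.]
pjar [ 573. -293.   82.]
jar [ 537. -380.   82.]
cup [ 707. -271.   85.]
bottle [725. 289. 170.]
```

View pics/cropA.png

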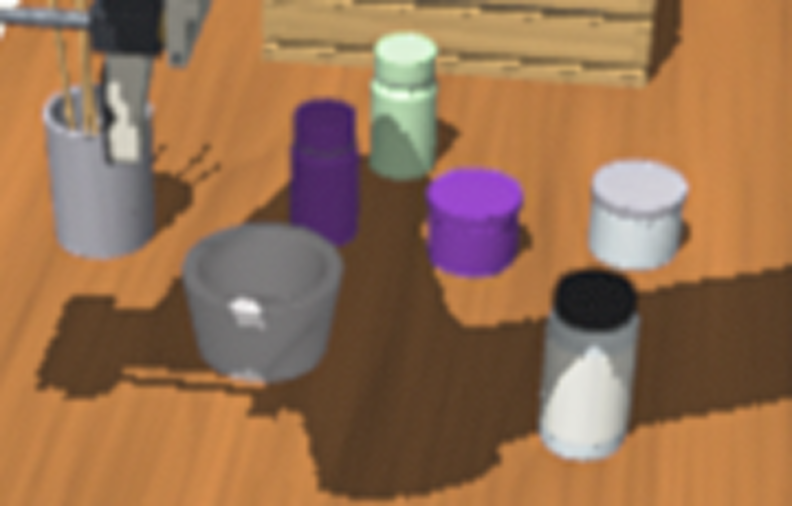

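View pics/cropB.png

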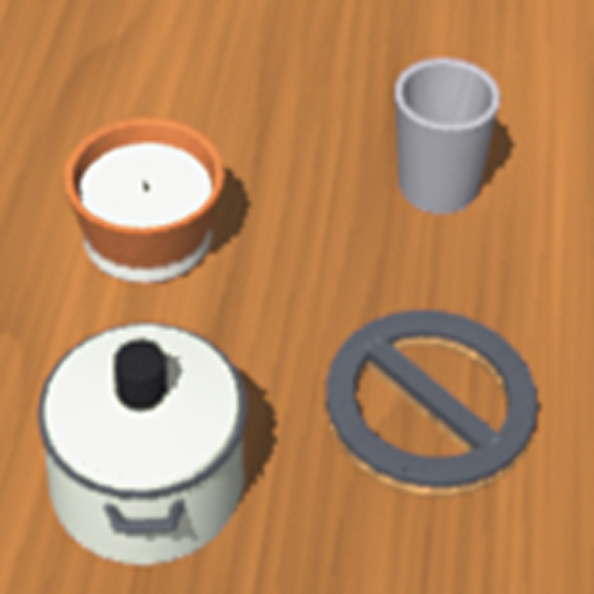

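The crops confirm the choices: green jar at side (317,124), silver tin at (370,148). The trivet centre is at (346,345.6), the candle rim centre at (259,279) and the mortar rim centre at (285,160). The mortar–candle distance comes out at 404 mm against 400, so the measurement is plausible. Next I look from above with the wrist camera, at the mortar and then the candle.

drive_tool([
  [87, [0.97, 0.7, 0], 0],
  [87, [0.97, 0.7, 0], 0],
  [87, [0.97, 0.7, 0], 0],
  [87, [0, 0, 0], 0],
  [87, [0, 0, 0], 0],
])

```text
time_s: 0.82
tool_pos: [591.1, -116.5, 199.3]
orientation: [-0.707, 0.707, -0.0, 0.0]
force: [-0.4, 0.2, -0.8]
finger_gap: 0.994
finger_force: 0.0
```

```bash
python3 - <<'E'
from h import *
c=shot("wrist","w1.png"); np.save("w1.npy",c,allow_pickle=True)
print(ctrl.read_state()["tool_pos"])
s=shot("side")
a=ray(s,328.6,329.5,14);b=ray(s,362.6,360.5,14);d=b-a;print("bar",a,b,np.degrees(np.arctan2(d[1],d[0])))
print(ray(s,346,345.6,14),ray(s,259,279,55),ray(s,256.8,331.7,96))
E
```

```text
[ 591.32820157 -116.12297144  199.0553967 ]
bar [434.66650124 288.57609867  14.        ] [372.47722998 343.7889374   14.        ] 138.4007109857357
[401.92353427 318.10184604  14.        ] [570.80299687 226.64136603  55.        ] [541.52531303 377.32388814  96.        ]
```

View pics/w1.png

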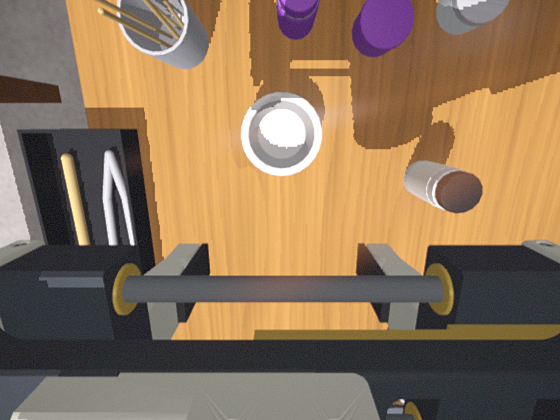

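The mortar rim is a circle at about (281,134), between columns 241 and 322. The purple pair sits at the top (297,15) and (384,25).

drive_tool([
  [87, [-1, 0, 0], 0],
  [87, [-1, 0, 0], 0],
  [87, [-1, 0, 0], 0],
  [87, [-1, 0, 0], 0],
  [87, [-1, 0, 0], 0],
])

```text
time_s: 1.55
tool_pos: [591.1, 86.0, 198.8]
orientation: [0.708, -0.707, -0.0, 0.0]
force: [0.3, -0.3, 0.4]
finger_gap: 0.992
finger_force: 0.0
```

drive_tool([
  [87, [-1, 0, 0], 0],
  [87, [-1, 0, 0], 0],
  [87, [-1, 0, 0], 0],
  [87, [-1, 0, 0], 0],
  [87, [-1, 0, 0], 0],
])

```text
time_s: 2.17
tool_pos: [590.7, 286.1, 198.6]
orientation: [0.708, -0.707, -0.0, 0.0]
force: [0.4, -0.6, -0.5]
finger_gap: 0.997
finger_force: 0.0
```

drive_tool([
  [87, [0, 0, 0], 0],
  [87, [0, 0, 0], 0],
])

```text
time_s: 2.42
tool_pos: [590.6, 284.1, 198.5]
orientation: [0.708, -0.707, -0.0, 0.001]
force: [0.2, 0.1, -1.1]
finger_gap: 0.993
finger_force: 0.0
```

```bash
cat >> h.py <<'E'
def blob(c,u,v,f):
    """largest-fit of the mask component holding (u,v); f(hsv)->bool"""
    hsv=cv2.cvtColor(c["pixels"],cv2.COLOR_RGB2HSV).astype(int)
    m=f(hsv).astype(np.uint8); n,l,st,ce=cv2.connectedComponentsWithStats(m)
    k=l[v,u]; mm=(l==k).astype(np.uint8)
    cn=max(cv2.findContours(mm,0,cv2.CHAIN_APPROX_NONE)[0],key=cv2.contourArea)
    return k,st[k],cv2.fitEllipse(cv2.convexHull(cn)),cn[:,0]
E
python3 - <<'E'
from h import *
c=np.load("w1.npy",allow_pickle=True).item()
k,st,e,cn=blob(c,281,130,lambda h:h[...,1]<70); print(k,st,e)
print("mortar",ray(c,*e[0],55), ray(c,e[0][0]-e[1][0]/2,e[0][1],55)-ray(c,e[0][0]+e[1][0]/2,e[0][1],55))
c=shot("wrist","w2.png"); np.save("w2.npy",c,allow_pickle=True); print(ctrl.read_state()["tool_pos"])
u,v=map(int,proj(c,[571,227,50])); print(u,v)
k,st,e,cn=blob(c,u,v,lambda h:(h[...,1]<70)&(h[...,2]>120)); print(k,st,e,"candle wax z50",ray(c,*e[0],50),ray(c,*e[0],55))
E
```

```text
13 [ 241   92   81   84 5414] ((281.202880859375, 133.3782958984375), (81.81919860839844, 84.16886901855469), 7.029727458953857)
mortar [ 593.45109958 -183.18381182   55.        ] [8.93553917e+01 5.13172822e-03 0.00000000e+00]
[590.78848118 283.56209804 198.71589039]
300 142
132 [ 263   99   68   68 3536] ((297.0443115234375, 132.32640075683594), (66.46884155273438, 67.59333801269531), 17.511974334716797) candle wax z50 [575.44268439 216.33185244  50.        ] [575.69009243 216.21381559  55.        ]
```

View pics/w2.png

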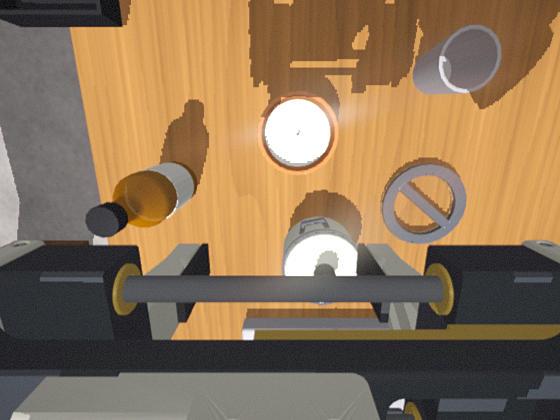

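```bash
python3 - <<'E'
from h import *
c=np.load("w2.npy",allow_pickle=True).item()
k,st,e,cn=blob(c,390,203,lambda h:(h[...,1]<90)); print(k,st,e)
hsv=cv2.cvtColor(c["pixels"],cv2.COLOR_RGB2HSV); print(hsv[203,384:396].tolist())
print("trivet",ray(c,*e[0],14),"size",[ray(c,st[0],e[0][1],14)-ray(c,st[0]+st[2],e[0][1],14)])
m=np.zeros(hsv.shape[:2],np.uint8)
# bar: grey pixels within 0.6 of inner radius
P=np.array([[u,v] for u in range(395,455) for v in range(175,235) if hsv[v,u,1]<90 and (u-e[0][0])**2+(v-e[0][1])**2<24**2])
W=np.array([ray(c,u,v,14)[:2] for u,v in P]); w=np.linalg.svd(W-W.mean(0))[2][0] ; print("bar",len(P),W.mean(0),np.degrees(np.arctan2(w[1],w[0])))
w1=np.load("w1.npy",allow_pickle=True).item()
print("tray edge",ray(w1,138,130,25),ray(w1,152,240,0),ray(c,122,5,25))
for u,v in [(300,290),(325,262)]: print("knob?",ray(c,u,v,96))
E
```

```text
6 [ 382  164   85   80 3232] ((423.6676940917969, 203.3736572265625), (76.9378890991211, 87.68404388427734), 57.090396881103516)
[[170, 15, 154], [166, 17, 161], [174, 22, 162], [177, 15, 156], [170, 19, 157], [175, 18, 154], [177, 18, 156], [175, 21, 155], [176, 14, 150], [168, 22, 154], [14, 101, 196], [15, 134, 217]]
trivet [406.15678617 306.93609257  14.        ] size [array([111.57652738,   0.17222608,   0.        ])]
bar 498 [406.77960993 308.17364753] 140.8956044493414
tray edge [ 763.62932502 -186.2193297    25.        ] [776.57395183 -35.73504543   0.        ] [762.14979144  86.58617557  25.        ]
knob? [571.73457508 385.30488236  96.        ]
knob? [545.2949121  350.95679201  96.        ]
```

drive_tool([
  [26, [-0.12, 0.92, 0], 0],
  [26, [-0.12, 0.92, 0], 0],
  [26, [-0.12, 0.92, 0], 0],
  [26, [-0.12, 0.92, 0], 0],
  [26, [-0.12, 0.92, 0], 0],
])

```text
time_s: 3.1
tool_pos: [406.2, 306.8, 199.4]
orientation: [-0.707, 0.708, 0.0, 0.0]
force: [-0.6, 0.8, 0.8]
finger_gap: 0.488
finger_force: 0.0
```

drive_tool([
  [26, [0, 0, 0.4], -0.9],
  [26, [0, 0, 0.4], -0.9],
  [26, [0, 0, 0.4], -0.9],
  [26, [0, 0, 0.4], -0.9],
  [26, [0, 0, 0.4], -0.9],
])

```text
time_s: 3.72
tool_pos: [407.3, 306.9, 118.9]
orientation: [0.892, -0.453, 0.0, -0.0]
force: [-0.0, 0.0, -0.2]
finger_gap: 0.295
finger_force: 0.0
```

drive_tool([
  [26, [0, 0, 0.4], -0.9],
  [26, [0, 0, 0.4], -0.85],
  [26, [0, 0, 0.2], 0],
  [26, [0, 0, 0], 0],
  [26, [0, 0, 0], 0],
])

```text
time_s: 4.35
tool_pos: [407.4, 307.8, 79.7]
orientation: [0.939, -0.343, 0.0, -0.0]
force: [0.0, -0.2, -0.2]
finger_gap: 0.297
finger_force: 0.0
```

```bash
cat >> h.py <<'E'
def togo(x,y,z,ang=None):
    "shift in tool units to world x,y,z; turn units so tool y lies along ang deg (mod 180)"
    s=ctrl.read_state(); M=R.from_quat(s["orientation"]).as_matrix()
    d=M.T@(np.array([x,y,z])-s["tool_pos"])/40
    a=np.degrees(np.arctan2(M[1,1],M[0,1])); t=None
    if ang is not None: t=-((ang-a+90)%180-90)/8
    print("pos",s["tool_pos"].round(1),"ytool",a.round(1),"go",d.round(3),"turn",t,"q6",s["qpos"][5].round(2),"gap",round(s["finger_gap"]*87.6,1),"ff",s["finger_force"],"t",s["time_s"])
E
python3 - <<'E'
from h import *
togo(406.5,307.5,5,50)
s=shot("side"); cv2.imwrite("pics/s3.png",cv2.resize(s["pixels"][250:400,220:420,::-1],None,fx=3.5,fy=3.5))
E
```

```text
pos [407.4 307.8  79.7] ytool -130.1 go [-0.012  0.021  1.868] turn -0.011255975988781586 q6 -0.16 gap 26.0 ff 0.0 t 4.35
```

View pics/s3.png

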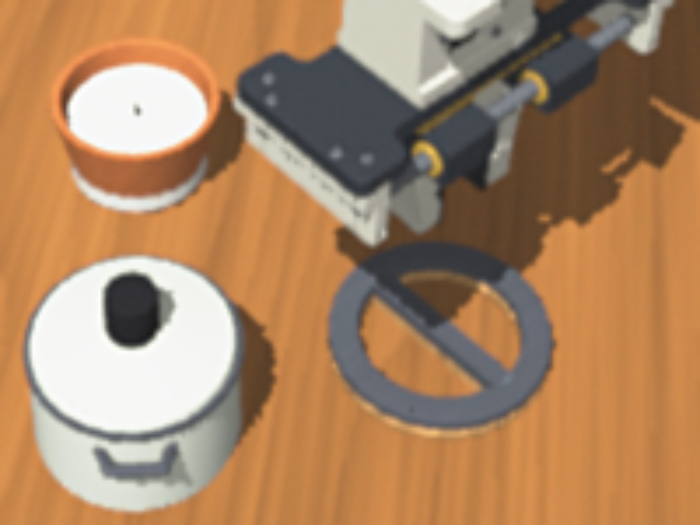

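The gripper hangs above the trivet with its long axis square to the bar, and the pot is clear of it. Going down.

drive_tool([
  [26, [0, 0.02, 0.5], 0],
  [26, [0, 0, 0.5], 0],
  [26, [0, 0, 0.35], 0],
  [26, [0, 0, 0.3], 0],
  [26, [0, 0, 0.2], 0],
])

```text
time_s: 5.03
tool_pos: [406.5, 307.0, 4.6]
orientation: [0.94, -0.342, 0.0, 0.0]
force: [-0.3, 0.6, 0.6]
finger_gap: 0.295
finger_force: 0.0
```

drive_tool([
  [26, [0, 0, 0], 0],
  [0, [0, 0, 0], 0],
  [0, [0, 0, 0], 0],
  [0, [0, 0, 0], 0],
  [0, [0, 0, 0], 0],
], force=25)

```text
time_s: 5.65
tool_pos: [406.5, 307.1, 5.3]
orientation: [0.94, -0.342, 0.0, -0.0]
force: [0.6, 1.2, -0.8]
finger_gap: 0.007
finger_force: 0.0
```

The fingers shut on nothing, so I look.

```bash
python3 - <<'E'
from h import *
s=shot("side"); a=s["pixels"][230:400,220:420,::-1]
s=shot("scene"); b=s["pixels"][60:230,180:380,::-1]
cv2.imwrite("pics/s4.png",cv2.resize(np.hstack([a,b]),None,fx=2,fy=2))
togo(406.5,307.5,5,50)
E
```

```text
pos [406.5 307.    5.1] ytool -130.0 go [-0.007 -0.01   0.004] turn 0.0003923328073938137 q6 -0.16 gap 0.3 ff 0.0 t 5.75
```

View pics/s4.png

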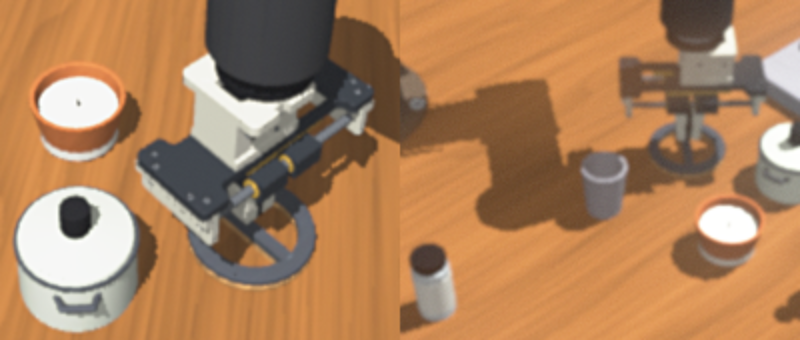

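```bash
python3 - <<'E'
from h import *
s=shot("scene"); b=s["pixels"][80:160,280:370,::-1].copy()
i=cv2.resize(b,None,fx=7,fy=7,interpolation=cv2.INTER_CUBIC)
for P in [(406.5,307,5.1),(406.5,307.5,14),(402,318,14)]:
    u,v=proj(s,P); print(P,u,v); cv2.circle(i,(int((u-280+.5)*7),int((v-80+.5)*7)),3,(0,0,255),-1)
cv2.imwrite("pics/s5.png",i)
E
```

```text
(406.5, 307, 5.1) 322.98621776241964 135.36196111082398
(406.5, 307.5, 14) 323.2924520142491 132.8964170684186
(402, 318, 14) 324.8472435258288 130.5092918630424
```

View pics/s5.png

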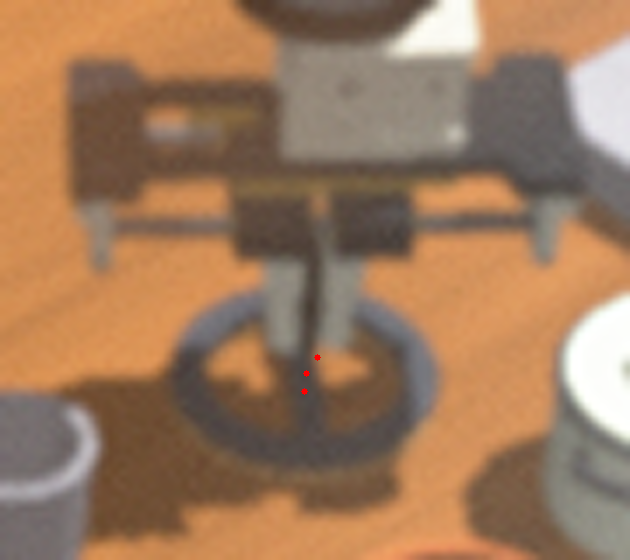

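Side (346,347) shows the trivet unmoved. In the scene crop the shut fingers end at about (315,345), above the bar, although TCP z reads 5. I probe gently downward to learn the true height.

drive_tool([
  [0, [0, 0, 0.05], 0],
  [0, [0, 0, 0.05], 0],
])

```text
time_s: 6.05
tool_pos: [406.4, 306.9, 0.9]
orientation: [0.94, -0.342, -0.0, 0.0]
force: [0.7, -0.2, -0.5]
finger_gap: 0.008
finger_force: 0.0
```

drive_tool([
  [0, [0, 0, 0.05], 0],
  [0, [0, 0, 0], 0],
])

```text
time_s: 6.3
tool_pos: [406.4, 306.8, -1.2]
orientation: [0.94, -0.342, -0.0, 0.0]
force: [-0.6, 0.1, -0.7]
finger_gap: 0.011
finger_force: 0.0
```

drive_tool([
  [0, [0, 0, 0.05], 0],
  [0, [0, 0, 0.05], 0],
])

```text
time_s: 6.55
tool_pos: [406.5, 307.0, -5.0]
orientation: [0.94, -0.342, 0.0, -0.0]
force: [-0.2, 0.2, -0.3]
finger_gap: 0.007
finger_force: 0.0
```

drive_tool([
  [0, [0, 0, 0.05], 0],
  [0, [0, 0, 0], 0],
])

```text
time_s: 6.8
tool_pos: [406.4, 306.9, -7.1]
orientation: [0.94, -0.342, -0.0, 0.0]
force: [0.2, -0.7, -0.7]
finger_gap: 0.008
finger_force: 0.0
```

drive_tool([
  [0, [0, 0, 0.05], 0],
  [0, [0, 0, 0], 0],
])

```text
time_s: 7.05
tool_pos: [406.4, 306.9, -9.1]
orientation: [0.94, -0.342, -0.0, 0.0]
force: [-0.4, -0.0, 0.2]
finger_gap: 0.009
finger_force: 0.0
```

drive_tool([
  [0, [0, 0, -1], 0],
  [0, [0, 0, -1], 0],
  [0, [0, 0, -1], 0],
  [0, [0.886, 0.594, 0], 0],
  [0, [0.886, 0.594, 0], 0],
])

```text
time_s: 7.68
tool_pos: [430.4, 224.6, 111.7]
orientation: [0.94, -0.341, 0.0, -0.001]
force: [-0.3, -0.1, -1.4]
finger_gap: 0.006
finger_force: 0.0
```

drive_tool([
  [0, [0.886, 0.594, 0], 0],
  [0, [0.886, 0.594, 0], 0],
  [0, [0.886, 0.594, 0], 0],
  [0, [0.886, 0.594, 0], 0],
  [0, [0.886, 0.594, 0], 0],
])

```text
time_s: 8.3
tool_pos: [489.9, 18.8, 111.3]
orientation: [0.94, -0.342, 0.0, -0.0]
force: [0.1, 0.8, -0.6]
finger_gap: 0.003
finger_force: 0.0
```

drive_tool([
  [0, [0, 0, 0.9], 0],
  [0, [0, 0, 0.8], 0],
  [0, [0, 0, 0.6], 0],
  [0, [0, 0, 0.1], 0],
  [0, [0, 0, 0], 0],
])

```text
time_s: 8.93
tool_pos: [489.9, 20.2, 15.5]
orientation: [0.94, -0.342, 0.0, 0.0]
force: [0.5, 0.1, 1.5]
finger_gap: 0.002
finger_force: 0.0
```

```bash
python3 - <<'E'
from h import *
togo(490,20,5)
# where do dark/grey tips show? numeric: finger mask near projected TCP, side and scene
for n in("scene","side"):
    s=shot(n,"p_%s.png"%n); 
    for z in(5,15,25,35): print(n,z,np.round(proj(s,[*ctrl.read_state()["tool_pos"][:2],z]),1))
s=cv2.imread("pics/p_side.png"); t=cv2.imread("pics/p_scene.png")
from h import shot
S=shot("side"); T=shot("scene"); p=ctrl.read_state()["tool_pos"]
u,v=map(int,proj(S,[*p[:2],20])); a=s[v-45:v+30,u-40:u+40]
u2,v2=map(int,proj(T,[*p[:2],20])); b=t[v2-45:v2+30,u2-40:u2+40]
print(u,v,u2,v2)
i=cv2.resize(np.hstack([a,b]),None,fx=5,fy=5,interpolation=cv2.INTER_CUBIC); cv2.imwrite("pics/tips.png",i)
E
```

```text
pos [489.9  20.2  15.5] ytool -130.0 go [0.005 0.002 0.262] turn None q6 0.43 gap 0.2 ff 0.0 t 8.925
scene 5 [264.4 201.5]
scene 15 [264.2 198.8]
scene 25 [264.1 196.2]
scene 35 [264.  193.5]
side 5 [315.3 231.7]
side 15 [315.4 228.2]
side 25 [315.6 224.7]
side 35 [315.7 221.1]
315 226 264 197
```

View pics/tips.png

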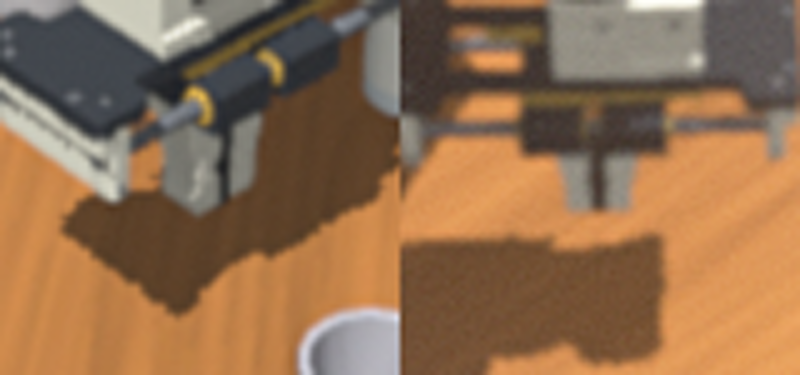

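The shut tips sit at side (318.6,221) and scene (263.4,194), which fits z≈34 where 15.5 is reported. I triangulate this and then confirm by touching the table.

```bash
cat >> h.py <<'E'
def tri(*obs):
    A=np.zeros((3,3));b=np.zeros(3)
    for c,u,v in obs:
        d=ray(c,u,v,0)-c["position"]; d/=np.linalg.norm(d); P=np.eye(3)-np.outer(d,d); A+=P;b+=P@c["position"]
    x=np.linalg.solve(A,b); return x,[np.round(np.array(proj(c,x))-(u,v),1) for c,u,v in obs]
E
python3 - <<'E'
from h import *
S=shot("side"); T=shot("scene")
print(tri((S,318.6,221),(T,263.4,194)))
# candle wax in both views, z consistency
for n,c,P in(("side",S,(571,227,50)),("scene",T,(575,216,50))):
    u,v=map(int,proj(c,P))
    k,st,e,_=blob(c,u,v,lambda h:(h[...,1]<60)&(h[...,2]>120)); print(n,k,st,e[0],ray(c,*e[0],50))
E
```

```text
(array([486.49949973,  18.82130782,  33.02507985]), [array([-1. ,  0.5]), array([-0.8, -0.5])])
side 113 [239 268  40  26 789] (258.338623046875, 280.7818298339844) [572.2533418  226.54290215  50.        ]
scene 101 [329 162  30  19 429] (343.8929138183594, 171.5133514404297) [576.60849735 213.05424253  50.        ]
```

drive_tool([
  [0, [0, 0, 0.3], 0],
  [0, [0, 0, 0.3], 0],
  [0, [0, 0, 0], 0],
])

```text
time_s: 9.6
tool_pos: [488.4, 19.6, -10.4]
orientation: [0.94, -0.342, -0.001, 0.001]
force: [-0.1, 0.4, 0.3]
finger_gap: 0.008
finger_force: 0.0
```

drive_tool([
  [0, [0, 0, 0.05], 0],
  [0, [0, 0, 0.05], 0],
  [0, [0, 0, 0], 0],
])

```text
time_s: 9.98
tool_pos: [489.6, 20.1, -12.9]
orientation: [0.94, -0.342, 0.0, -0.0]
force: [-0.6, 1.1, 0.2]
finger_gap: 0.005
finger_force: 0.0
```

drive_tool([
  [0, [0, 0, 0.05], 0],
  [0, [0, 0, 0], 0],
])

```text
time_s: 10.22
tool_pos: [489.6, 20.1, -15.0]
orientation: [0.94, -0.342, -0.0, 0.0]
force: [-0.1, -0.1, -0.5]
finger_gap: 0.003
finger_force: 0.0
```

drive_tool([
  [0, [0, 0, 0.05], 0],
  [0, [0, 0, 0], 0],
])

```text
time_s: 10.48
tool_pos: [489.5, 20.1, -17.1]
orientation: [0.94, -0.342, -0.0, 0.0]
force: [-0.9, -0.7, 0.1]
finger_gap: 0.002
finger_force: 0.0
```

drive_tool([
  [0, [0, 0, 0.05], 0],
  [0, [0, 0, 0], 0],
])

```text
time_s: 10.72
tool_pos: [489.5, 20.1, -19.1]
orientation: [0.94, -0.342, -0.0, 0.0]
force: [-0.3, 0.4, -1.3]
finger_gap: 0.0
finger_force: 0.0
```

drive_tool([
  [0, [0, 0, 0.05], 0],
  [0, [0, 0, 0], 0],
])

```text
time_s: 10.98
tool_pos: [489.5, 20.0, -21.1]
orientation: [0.94, -0.342, -0.0, 0.0]
force: [1.3, -0.4, 0.0]
finger_gap: 0.006
finger_force: 0.0
```

drive_tool([
  [0, [0, 0, 0.05], 0],
  [0, [0, 0, 0], 0],
])

```text
time_s: 11.22
tool_pos: [489.5, 20.0, -23.1]
orientation: [0.94, -0.342, -0.0, 0.0]
force: [0.4, 0.4, -0.0]
finger_gap: 0.007
finger_force: 0.0
```

```bash
python3 - <<'E'
from h import *
S=shot("side"); T=shot("scene"); W=np.load("w2.npy",allow_pickle=True).item(); W1=np.load("w1.npy",allow_pickle=True).item()
print("wax",tri((S,258.3,280.8),(T,343.9,171.5)),"with wrist",tri((S,258.3,280.8),(T,343.9,171.5),(W,297,132.3)), tri((S,258.3,280.8),(W,297,132.3)))
print("trivet",tri((S,346,345.6),(T,323.6,134)),tri((S,346,345.6),(W,424,203.4)))
print("mortar",tri((S,284.8,160),(W1,281.2,133.4)))
print("T/W wax",tri((T,343.9,171.5),(W,297,132.3)))
E
```

```text
wax (array([573.08101472, 219.05746224,  42.76060609]), [array([ 0.6, -0.2]), array([0.4, 0.2])]) with wrist (array([573.98786903, 217.75924352,  42.72391997]), [array([ 0.2, -0.8]), array([0.3, 0.6]), array([1. , 1.2])]) (array([574.89453814, 216.53579051,  39.28046005]), [array([-0.,  0.]), array([ 0.1, -0. ])])
trivet (array([402.63816003, 312.04320847,   5.36980234]), [array([-0.5,  0.2]), array([-0.3, -0.2])]) (array([401.29332417, 309.87384433,   3.89611033]), [array([ 0.3, -0.2]), array([-0.5,  0.2])])
mortar (array([ 592.51344174, -183.16921465,   49.56754871]), [array([-0.4, -0. ]), array([ 0.9, -0.1])])
T/W wax (array([574.88838203, 216.03902838,  46.65830227]), [array([0.2, 0. ]), array([ 0.4, -0.3])])
```

drive_tool([
  [0, [0, 0, 0.05], 0],
  [0, [0, 0, 0], 0],
])

```text
time_s: 11.58
tool_pos: [489.5, 20.0, -25.1]
orientation: [0.94, -0.342, -0.0, 0.0]
force: [-0.5, -0.4, -0.9]
finger_gap: 0.005
finger_force: 0.0
```

drive_tool([
  [0, [0, 0, 0.05], 0],
  [0, [0, 0, 0], 0],
])

```text
time_s: 11.82
tool_pos: [489.6, 20.1, -27.1]
orientation: [0.94, -0.342, -0.0, 0.0]
force: [-0.2, -0.9, -1.2]
finger_gap: 0.006
finger_force: 0.0
```

drive_tool([
  [0, [0, 0, 0.05], 0],
  [0, [0, 0, 0], 0],
])

```text
time_s: 12.08
tool_pos: [489.7, 20.1, -27.3]
orientation: [0.94, -0.342, 0.0, -0.0]
force: [-8.0, 0.4, 25.1]
finger_gap: 0.003
finger_force: 12.2
```

drive_tool([
  [0, [0, 0, 0.05], 0],
  [0, [0, 0, 0], 0],
])

```text
time_s: 12.32
tool_pos: [489.8, 20.1, -27.5]
orientation: [0.94, -0.341, 0.001, -0.0]
force: [-17.1, 1.1, 51.3]
finger_gap: 0.007
finger_force: 25.7
```

drive_tool([
  [0, [0, 0, -0.2], 0],
  [0, [0, 0, -1], 0],
  [0, [0, 0, -1], 0],
  [22, [0, 0, -1], 0],
  [22, [0, 0, 0], 0],
])

```text
time_s: 12.95
tool_pos: [491.8, 20.9, 100.2]
orientation: [0.94, -0.342, 0.002, -0.002]
force: [-0.2, 0.3, 0.5]
finger_gap: 0.173
finger_force: 0.0
```

```bash
python3 - <<'E'
from h import *
S=shot("side"); T=shot("scene"); W=np.load("w2.npy",allow_pickle=True).item(); W1=np.load("w1.npy",allow_pickle=True).item()
m=ray(W1,281.2,133.4,45.5); c=ray(W,299,132.5,45.5); t=ray(W,424,203.5,4.5)
print("mortar W",m,"S",ray(S,284.8,160,45.5)); print("candle W",c,"wax40",ray(W,297,132.3,38),"S",ray(S,259,279,45.5),np.linalg.norm(m-c))
tt=(t+ray(S,346,345.6,4.5)+ray(T,323.6,134,4.5))/3
print("trivet W",t,"S",ray(S,346,345.6,4.5),"T",ray(T,323.6,134,4.5),tt)
# pot: knob black blob in side and scene
for n,C,P in(("S",S,(541,370,80)),("T",T,(541,370,80))):
    u,v=map(int,proj(C,P)); k,st,e,_=blob(C,u,v,lambda h:h[...,2]<60); print(n,u,v,k,st,e[0],ray(C,st[0]+st[2]/2,st[1]+st[3]/2,73.5))
E
```

```text
mortar W [ 593.49499331 -182.8951383    45.5       ] S [ 592.61075031 -189.50404182   45.5       ]
candle W [573.02593735 216.62179074  45.5       ] wax40 [574.90010265 216.58601974  38.        ] S [573.02502489 217.63911635  45.5       ] 400.0409464591906
trivet W [400.91313267 309.64067991   4.5       ] S [401.8581587  310.76978201   4.5       ] T [402.95433164 312.90478654   4.5       ] [401.908541   311.10508282   4.5       ]
S 258 334 42 [250 329  15  20 246] (257.2585754394531, 338.09228515625) [542.02861965 373.82141006  73.5       ]Traceback (most recent call last):
  File "<stdin>", line 9, in <module>
  File "h.py", line 25, in blob
    return k,st[k],cv2.fitEllipse(cv2.convexHull(cn)),cn[:,0]
                   ~~~~~~~~~~~~~~^^^^^^^^^^^^^^^^^^^^
cv2.error: OpenCV(4.12.0) /io/opencv/modules/imgproc/src/shapedescr.cpp:361: error: (-201:Incorrect size of input array) There should be at least 5 points to fit the ellipse in function 'fitEllipseNoDirect'
```

With the table at −9.5 in the camera frame, all three views agree: trivet (401.5,311), candle (573,217), mortar (593,−183) and row length 400.0. Fingertips touch the table at a reported z of −27.

```bash
python3 - <<'E'
from h import *
togo(398.5,314,-22,50)
E
```

```text
pos [489.5  20.2  97.1] ytool -130.0 go [-6.466 -4.16   2.982] turn -0.0020272621531347568 q6 0.43 gap 20.0 ff 0.0 t 13.05
```

drive_tool([
  [22, [-0.924, -0.594, 0], 0],
  [22, [-0.924, -0.594, 0], 0],
  [22, [-0.924, -0.594, 0], 0],
  [22, [-0.924, -0.594, 0], 0],
  [22, [-0.924, -0.594, 0], 0],
])

```text
time_s: 13.68
tool_pos: [423.1, 230.5, 95.6]
orientation: [0.94, -0.342, -0.001, 0.001]
force: [1.2, 0.2, -0.1]
finger_gap: 0.254
finger_force: 0.0
```

drive_tool([
  [22, [-0.924, -0.594, 0], 0],
  [22, [-0.924, -0.594, 0], 0],
  [22, [0, 0, 0.8], 0],
  [22, [0, 0, 0.8], 0],
  [22, [0, 0, 0.3], 0],
])

```text
time_s: 14.3
tool_pos: [397.0, 311.9, 18.2]
orientation: [0.94, -0.342, -0.001, 0.003]
force: [0.3, -0.8, 0.2]
finger_gap: 0.246
finger_force: 0.0
```

drive_tool([
  [22, [0, 0, 0.3], 0],
  [22, [0, 0, 0.2], 0],
  [22, [0, 0, 0.1], 0],
  [22, [0, 0, 0], 0],
])

```text
time_s: 14.8
tool_pos: [398.5, 313.9, -2.7]
orientation: [0.94, -0.342, 0.0, -0.0]
force: [-0.3, 0.4, 0.4]
finger_gap: 0.251
finger_force: 0.0
```

```bash
python3 - <<'E'
from h import *
togo(398.5,314,-22,50)
E
```

```text
pos [398.5 313.9  -2.7] ytool -130.0 go [-0.001 -0.002  0.482] turn -0.0009081323653532536 q6 -0.18 gap 22.0 ff 0.0 t 14.8
```

drive_tool([
  [22, [0, 0, 0.15], 0],
  [22, [0, 0, 0.1], 0],
])

```text
time_s: 15.05
tool_pos: [398.4, 313.9, -13.0]
orientation: [0.94, -0.342, 0.0, -0.0]
force: [-0.1, -0.4, 1.0]
finger_gap: 0.254
finger_force: 0.0
```

drive_tool([
  [22, [0, 0, 0.12], 0],
  [22, [0, 0, 0.1], 0],
])

```text
time_s: 15.3
tool_pos: [398.3, 313.8, -22.1]
orientation: [0.94, -0.342, -0.0, 0.0]
force: [0.2, 0.8, -0.4]
finger_gap: 0.251
finger_force: 0.0
```

drive_tool([
  [0, [0, 0, 0], 0],
  [0, [0, 0, 0], 0],
  [0, [0, 0, 0], 0],
  [0, [0, 0, 0], 0],
], force=25)

```text
time_s: 15.8
tool_pos: [398.3, 313.8, -21.7]
orientation: [0.94, -0.342, -0.0, 0.0]
force: [-0.4, -0.6, -1.1]
finger_gap: 0.131
finger_force: 25.0
```

drive_tool([
  [0, [0, 0, -0.4], 0],
  [0, [0, 0, -0.6], 0],
  [0, [0, 0, -0.6], 0],
  [0, [0, 0, -0.6], 0],
  [0, [0.4, 0.15, 0], 0],
])

```text
time_s: 16.42
tool_pos: [407.6, 300.4, 68.0]
orientation: [0.94, -0.341, 0.001, -0.002]
force: [0.1, -0.4, -2.9]
finger_gap: 0.132
finger_force: 25.0
```

drive_tool([
  [0, [0.87, 0.28, 0], 0],
  [0, [0.87, 0.28, 0], 0],
  [0, [0.87, 0.28, 0], 0],
  [0, [0.87, 0.28, 0], 0],
  [0, [0.87, 0.28, 0], 0],
])

```text
time_s: 17.05
tool_pos: [503.9, 141.9, 65.1]
orientation: [0.94, -0.342, -0.001, 0.001]
force: [0.4, 0.9, -2.1]
finger_gap: 0.13
finger_force: 25.0
```

drive_tool([
  [0, [0.87, 0.28, 0], 0],
  [0, [0.87, 0.28, 0], 0],
  [0, [0.87, 0.28, 0], 0],
  [0, [0.4, 0.2, 0], 0],
  [0, [0, 0, 0], 0],
])

```text
time_s: 17.68
tool_pos: [568.9, 33.3, 65.2]
orientation: [0.939, -0.343, -0.001, 0.001]
force: [0.1, 0.1, -1.5]
finger_gap: 0.132
finger_force: 25.0
```

drive_tool([
  [0, [0, 0, 0.6], 0],
  [0, [0, 0, 0.6], 0],
  [0, [0, 0, 0.3], 0],
  [0, [0, 0, 0], 0],
])

```text
time_s: 18.18
tool_pos: [568.7, 35.1, 5.5]
orientation: [0.94, -0.342, -0.001, 0.001]
force: [1.1, -0.9, -0.8]
finger_gap: 0.133
finger_force: 25.0
```

```bash
python3 - <<'E'
from h import *
togo(580,19.7,-22,50)
E
```

```text
pos [568.7  35.1   5.5] ytool -130.0 go [0.465 0.111 0.688] turn 0.004098293353443694 q6 0.47 gap 11.6 ff 24.973557852208614 t 18.175
```

drive_tool([
  [0, [0.465, 0.11, 0.2], 0],
  [0, [0, 0, 0.2], 0],
  [0, [0, 0, 0.15], 0],
  [0, [0, 0, 0.1], 0],
  [0, [0, 0, 0], 0],
])

```text
time_s: 18.8
tool_pos: [580.7, 19.6, -20.0]
orientation: [0.94, -0.342, -0.0, 0.0]
force: [0.2, 0.4, -1.2]
finger_gap: 0.128
finger_force: 25.0
```

drive_tool([
  [0, [0, 0, 0.03], 0],
  [0, [0, 0, 0], 0],
  [22, [0, 0, 0], 0],
  [22, [0, 0, 0], 0],
  [22, [0, 0, -0.3], 0],
])

```text
time_s: 19.42
tool_pos: [580.3, 19.4, -9.1]
orientation: [0.94, -0.342, -0.001, 0.001]
force: [-0.2, -0.5, -0.6]
finger_gap: 0.25
finger_force: 0.0
```

drive_tool([
  [22, [-0.8, 0, -1], 0],
  [22, [-0.8, 0, -1], 0],
  [22, [0, 0, -1], 0],
  [22, [0, 0, -1], 0],
  [22, [0, 0, 0], 0],
])

```text
time_s: 20.05
tool_pos: [534.1, 61.6, 155.7]
orientation: [0.94, -0.342, 0.003, -0.003]
force: [0.3, 0.1, -0.2]
finger_gap: 0.251
finger_force: 0.0
```

```bash
python3 - <<'E'
from h import *
togo(580,19.7,-22,50)
for n in("wrist","side","scene"):
    c=shot(n,"t_%s.png"%n); u,v=map(int,np.round(proj(c,[583,17,4.5])))
    hsv=cv2.cvtColor(c["pixels"],cv2.COLOR_RGB2HSV); print(n,u,v,hsv[v,u],hsv[v+4,u])
    try:
        k,st,e,cn=blob(c,u,v,lambda h:h[...,1]<90); print(k,st,e,ray(c,*e[0],4.5))
    except Exception as ex: print(ex)
E
```

```text
pos [534.1  61.6 155.7] ytool -130.0 go [1.535 0.098 4.449] turn 0.005852599446882323 q6 0.39 gap 22.0 ff 0.0 t 20.05
wrist 286 135 [140   9 167] [127  14 167]
3 [ 236   77  100  104 4841] ((285.5159606933594, 128.5201416015625), (100.4695053100586, 104.39115905761719), 4.9093241691589355) [588.79814445  13.4898716    4.5       ]
side 274 227 [108  29 106] [ 15 112 150]
22 [248 209  50  34 902] ((272.52984619140625, 225.65965270996094), (33.36111831665039, 50.1328239440918), 88.62503051757812) [586.20457806  14.33087162   4.5       ]
scene 288 224 [135   8 126] [141  14 129]
43 [266 206  45  36 764] ((287.7481384277344, 223.95896911621094), (36.03069305419922, 44.403785705566406), 89.69956970214844) [583.79334146  16.84815908   4.5       ]
```

```bash
cat >> h.py <<'E'
from scipy.optimize import least_squares
TH=np.linspace(0,2*np.pi,181)
def rim(c,st,r,z,x0):
    "centre of a circle (radius r, height z) from left, right, top of its bounding box"
    m=np.array([st[0]-.5,st[0]+st[2]-.5,st[1]-.5])
    def f(p):
        q=np.array([proj(c,[p[0]+r*np.cos(t),p[1]+r*np.sin(t),z]) for t in TH]); return [q[:,0].min()-m[0],q[:,0].max()-m[1],q[:,1].min()-m[2]]
    s=least_squares(f,x0); return s.x,np.round(s.fun,1)
GREY=lambda h:h[...,1]<75
ORANGE=lambda h:(h[...,0]<14)&(h[...,1]>150)|(h[...,1]<60)&(h[...,2]>100)
E
python3 - <<'E'
from h import *
for n in("side","scene"):
    c=shot(n); out={}
    for nm,P,r,z,f in(("mortar",(593,-150,25),45,45.5,GREY),("trivet",(584,16,4.5),55,4.5,GREY),("candle",(573,217,40),45,45.5,ORANGE)):
        u,v=map(int,np.round(proj(c,P))); k,st,e,cn=blob(c,u,v,f); x,res=rim(c,st,r,z,P[:2]); out[nm]=x; print(n,nm,u,v,k,st,x.round(1),res)
    m,t,ca=out["mortar"],out["trivet"],out["candle"]; print(np.linalg.norm(m-ca),"trivet-mid",t-(m+ca)/2)
E
```

```text
side mortar 282 176 1 [    0     0   418   420 59382] [ 1051.4 -1108.4] [ 197.2 -197.7   20.5]
side trivet 273 226 17 [248 209  50  34 852] [587.4   8.2] [ 0.2 -0.2  0. ]
side candle 259 281 328 [ 234  260   50   50 1775] [575.3 210.9] [ 0.9 -0.9  0.1]
1402.630429042903 trivet-mid [-225.96282928  456.94038164]
scene mortar 235 258 119 [ 202  242   42   44 1418] [ 585.9 -177.4] [ 0.6 -0.6  0. ]
scene trivet 288 224 116 [267 207  43  35 684] [583.   18.4] [-1.1  1.  -0.1]
scene candle 344 173 1373 [330 162  29  19 428] [579.1 211.3] [-3.3  3.2 -0.2]
388.781781095742 trivet-mid [0.45373812 1.43080964]
```

drive_tool([
  [87, [0.37, -0.65, -0.54], 0.9],
  [87, [0.4, -0.6, -0.54], 0.9],
  [87, [0, 0, 0], 0.9],
  [87, [0, 0, 0], 0.9],
  [87, [0, 0, 0], 0.9],
])

```text
time_s: 20.92
tool_pos: [588.0, 75.4, 192.8]
orientation: [0.787, -0.617, -0.001, 0.001]
force: [0.7, 0.1, -0.4]
finger_gap: 0.759
finger_force: 0.0
```

drive_tool([
  [87, [0, 0, 0], 0.9],
  [87, [0, 0, 0], 0.85],
  [87, [0, 0, 0], 0],
  [87, [0, 0, 0], 0],
])

```text
time_s: 21.42
tool_pos: [588.2, 75.6, 193.6]
orientation: [0.708, -0.706, -0.0, 0.001]
force: [0.8, 0.6, -1.3]
finger_gap: 0.989
finger_force: 0.0
```

```bash
python3 - <<'E'
from h import *
togo(590,83,199,180)
W=np.load("w2.npy",allow_pickle=True).item(); W1=np.load("w1.npy",allow_pickle=True).item()
def circ(c,P,f,zin,tag):
    u,v=map(int,np.round(proj(c,P))); k,st,e,cn=blob(c,u,v,f)
    h=cv2.convexHull(cn)[:,0]; w=np.array([ray(c,a+.0,b+.0,zin)[:2] for a,b in h])
    cc,r=cv2.minEnclosingCircle(w.astype(np.float32)); cen=np.array(cv2.fitEllipse(w.astype(np.float32))[0]); 
    print(tag,u,v,k,st,"fit",cen.round(1),"enc",np.round(cc,1),round(r,1)); return cen
m=circ(W1,(593,-183,40),GREY,45.5,"mortar")
ca=circ(W,(573,217,38),lambda h:(h[...,1]<70)&(h[...,2]>120),40,"wax")
ca2=circ(W,(573,217,38),ORANGE,45.5,"rim")
c=shot("wrist","w3.png"); t=circ(c,(584,17,4.5),lambda h:h[...,1]<90,4.5,"trivet")
for q in(ca,ca2): print(np.linalg.norm(m-q),"mid",(m+q)/2,"trivet-mid",t-(m+q)/2)
E
```

```text
pos [588.2  75.6 193.6] ytool -179.9 go [-0.185 -0.045 -0.135] turn 0.01775364524917933 q6 -0.45 gap 86.7 ff 0.0 t 21.425
mortar 282 133 11 [ 241   92   81   84 5429] fit [ 593.5 -181.1] enc [ 593.2 -181. ] 46.5
wax 299 133 132 [ 263   99   68   68 3536] fit [574.9 217.7] enc [575.6 217.9] 38.7
rim 299 133 592 [ 264   98   71   73 3807] fit [574.6 220.4] enc [574.4 219.6] 40.9
trivet 287 139 10 [ 240   90   90   93 3851] fit [586.8  15.5] enc [587.   15.3] 56.2
399.24421229757615 mid [584.21731567  18.3213501 ] trivet-mid [ 2.62704468 -2.84031296]
401.9039218648838 mid [584.06396484  19.64548492] trivet-mid [ 2.78039551 -4.16444778]
```

View pics/w3.png

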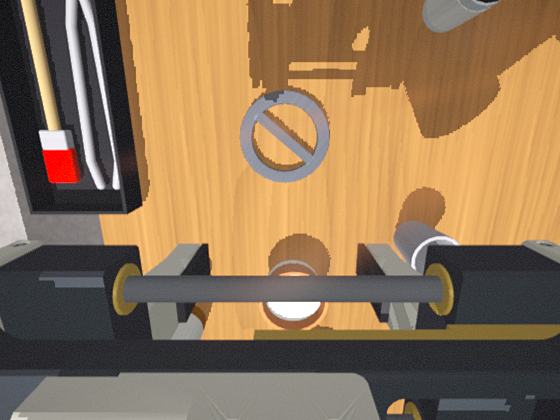

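Trivet ring at (285,136), lying flat; mid-to-trivet offset is about (+2.7,−3.3) mm, nearly along the bar. A small slide along the bar will fix it.

drive_tool([
  [22, [0.7, 0.1, 0.7], 0],
  [22, [0.7, 0.1, 0.7], 0],
  [22, [0, 0, 0.7], -0.9],
  [22, [0, 0, 0.7], -0.9],
  [22, [0, 0, 0.6], -0.9],
])

```text
time_s: 22.1
tool_pos: [580.2, 19.5, 57.2]
orientation: [0.829, -0.56, -0.0, 0.0]
force: [-0.6, 0.1, 0.7]
finger_gap: 0.486
finger_force: 0.0
```

drive_tool([
  [22, [0, 0, 0.5], -0.9],
  [22, [0, 0, 0.2], -0.9],
  [22, [0, 0, 0], -0.9],
  [22, [0, 0, 0], -0.85],
  [22, [0, 0, 0], 0],
])

```text
time_s: 22.72
tool_pos: [580.4, 19.7, 30.1]
orientation: [0.94, -0.342, -0.0, 0.0]
force: [-0.8, 0.4, -0.1]
finger_gap: 0.25
finger_force: 0.0
```

```bash
python3 - <<'E'
from h import *
togo(580.3,19.4,-21,50)
E
```

```text
pos [580.4  19.7  30.1] ytool -130.0 go [0.002 0.008 1.279] turn 0.0030769602117004524 q6 0.5 gap 21.9 ff 0.0 t 22.725
```

drive_tool([
  [22, [0, 0.01, 0.6], 0],
  [22, [0, 0, 0.4], 0],
  [22, [0, 0, 0.28], 0],
  [22, [0, 0, 0], 0],
  [0, [0, 0, 0], 0],
])

```text
time_s: 23.35
tool_pos: [580.6, 19.5, -20.6]
orientation: [0.94, -0.342, 0.0, -0.0]
force: [0.1, 0.8, 0.5]
finger_gap: 0.183
finger_force: 0.0
```

drive_tool([
  [0, [0, 0, 0], 0],
  [0, [0, 0, 0], 0],
  [0, [-0.06, 0, 0], 0],
  [0, [-0.05, 0, 0], 0],
  [0, [0, 0, 0], 0],
])

```text
time_s: 23.98
tool_pos: [577.3, 22.5, -20.4]
orientation: [0.94, -0.342, 0.001, -0.0]
force: [1.3, -0.2, 5.4]
finger_gap: 0.13
finger_force: 25.0
```

drive_tool([
  [22, [0, 0, 0], 0],
  [22, [0, 0, 0], 0],
  [22, [0, 0, -0.4], 0],
  [22, [0, 0, -1], 0],
  [22, [0, 0, -1], 0],
])

```text
time_s: 24.6
tool_pos: [576.5, 22.1, 76.8]
orientation: [0.94, -0.342, -0.0, 0.0]
force: [0.5, 0.5, -0.3]
finger_gap: 0.249
finger_force: 0.0
```

drive_tool([
  [60, [0, 0, -1], 0],
  [60, [0, 0, -1], 0],
  [60, [0, 0, -1], 0],
  [60, [-1, -0.77, 0], 0],
  [60, [-1, -0.77, 0], 0],
])

```text
time_s: 25.22
tool_pos: [554.8, 121.5, 196.9]
orientation: [0.939, -0.343, 0.001, -0.001]
force: [-0.4, -0.3, 0.0]
finger_gap: 0.677
finger_force: 0.0
```

drive_tool([
  [60, [-1, -0.77, 0], 0],
  [60, [-1, -0.77, 0], 0],
  [60, [-1, -0.77, 0], 0],
  [60, [-1, -0.77, 0], 0],
  [60, [-1, -0.77, 0], 0],
])

```text
time_s: 25.85
tool_pos: [500.1, 368.8, 196.3]
orientation: [0.94, -0.342, 0.0, -0.0]
force: [0.8, 0.8, -0.2]
finger_gap: 0.683
finger_force: 0.0
```

drive_tool([
  [60, [-0.8, -0.77, 0], 0],
  [60, [0, 0, 0], 0],
  [60, [0, 0, 0], 0],
])

```text
time_s: 26.22
tool_pos: [495.8, 411.2, 195.5]
orientation: [0.94, -0.342, -0.0, 0.0]
force: [-0.3, 0.1, 1.1]
finger_gap: 0.685
finger_force: 0.0
```

```bash
python3 - <<'E'
from h import *
togo(542,374,47,50)
c=shot("wrist","w4.png"); S=shot("side","s6.png"); T=shot("scene","c6.png")
for n,C in(("W",c),("S",S),("T",T)):
    hsv=cv2.cvtColor(C["pixels"],cv2.COLOR_RGB2HSV); u,v=map(int,np.round(proj(C,[542,373,74])))
    m=(hsv[max(v-25,0):v+25,u-25:u+25,2]<60); print(n,u,v,m.sum()); 
    if m.sum(): ys,xs=np.nonzero(m); print(xs.mean()+u-25,ys.mean()+v-25,xs.min()+u-25,xs.max()+u-25,ys.min()+v-25,ys.max()+v-25,ray(C,xs.mean()+u-25,ys.mean()+v-25,74))
# trivet now
for n,C in(("S",S),("T",T)):
    u,v=map(int,np.round(proj(C,[583,17,4.5])))
    k,st,e,_=blob(C,u,v,lambda h:h[...,1]<90); print(n,k,st,ray(C,*e[0],4.5))
E
```

```text
pos [495.8 411.2 195.5] ytool -130.0 go [ 1.482 -0.03   3.712] turn 0.0033322335617356202 q6 -0.12 gap 60.0 ff 0.0 t 26.225
W 283 141 103
282.62135922330094 151.36893203883494 269 291 144 157 [534.26084051 379.44824798  74.        ]
S 258 338 199
257.45226130653265 338.6281407035176 251 264 329 347 [542.15397744 373.4995523   74.        ]
T 378 130 0
S 1 [     0      0    560    420 110812] [814.79235974 -84.28403695   4.5       ]
T 23 [265 205  45  36 773] [579.71962925  19.34946904   4.5       ]
```

```bash
python3 - <<'E'
from h import *
togo(542,374,47,50)
im=cv2.imread("pics/w4.png"); hsv=cv2.cvtColor(im,cv2.COLOR_BGR2HSV)
print(hsv[110:190:5,250:320:5,2])
i=cv2.resize(im[80:240,200:380],None,fx=3,fy=3); cv2.imwrite("pics/w4c.png",i)
E
```

```text
pos [496.4 410.5 195.7] ytool -130.1 go [ 1.459 -0.033  3.716] turn -0.007342470953702218 q6 -0.12 gap 60.0 ff 0.0 t 26.375
[[253 252 254 253 252 251 249 250 247 246 243 242 194 134]
 [253 252 254 253 253 253 251 249 248 243 242 240 238 133]
 [254 253 253 253 252 252 250 248 247 243 242 238 239 168]
 [255 255 253 253 252 253 252 251 248 214 243 239 240 168]
 [255 255 255 254 254 255 177 181 177 174 167 244 242 159]
 [255 255 255 255 206 129 124 117 170 164 162 239 244 156]
 [255 255 255 255 111 102  94  88  77 157 156 167 218 152]
 [255 255 255 255  79  77  72  67  58 155 150 245 246 153]
 [255 255 255 255  67  66  60  61  52 163 243 244 168 152]
 [255 255 255 255 204  57  56  63 252 244 244 244 228 151]
 [255 255 255 255 255 255 254 250 247 246 244 244 248 152]
 [255 255 255 255 255 254 252 249 248 247 246 244 214 150]
 [255 255 255 255 254 251 251 249 247 247 245 245 235  58]
 [152 255 255 255 254 252 250 248 248 246 246 253 113 187]
 [ 77 124 255 254 253 252 250 249 248 248 224 115 184 194]
 [148 101 114 122 193 228 250 215 165 118 203 188 197 188]]
```

View pics/w4c.png

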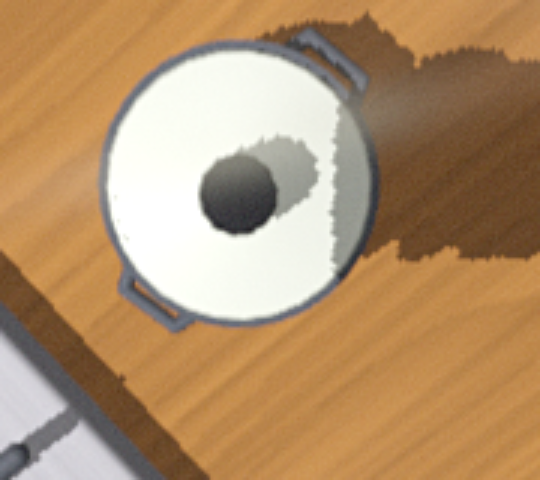

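The wrist crop shows the pot lid, rim centre at pixel (279.5,141) and knob top centre at (279.3,144).

```bash
python3 - <<'E'
from h import *
c=shot("wrist"); print(ray(c,279.3,144.3,86.5),ray(c,279.5,141.2,50))
togo(541,373.5,47,50)
E
```

```text
[543.04733635 376.1639519   86.5       ] [543.93191098 375.63798717  50.        ]
pos [496.5 410.5 195.6] ytool -130.1 go [ 1.448 -0.006  3.715] turn -0.008332437778008739 q6 -0.12 gap 59.8 ff 0.0 t 26.425
```

drive_tool([
  [60, [0.72, -0.02, 0.5], 0],
  [60, [0.72, -0.03, 0.8], 0],
  [60, [0, 0, 0.8], 0],
  [60, [0, 0, 0.6], 0],
  [60, [0, 0, 0.5], 0],
])

```text
time_s: 27.05
tool_pos: [541.8, 374.8, 66.3]
orientation: [0.939, -0.343, -0.0, 0.0]
force: [0.3, -0.3, 0.3]
finger_gap: 0.685
finger_force: 0.0
```

drive_tool([
  [60, [0, 0, 0.3], 0],
  [60, [0, 0, 0.2], 0],
  [60, [0, 0, 0], 0],
  [60, [0, 0, 0], 0],
])

```text
time_s: 27.55
tool_pos: [542.0, 376.4, 47.9]
orientation: [0.94, -0.342, 0.0, -0.001]
force: [0.2, -0.0, -0.3]
finger_gap: 0.685
finger_force: 0.0
```

drive_tool([
  [0, [0, 0, 0], 0],
  [0, [0, 0, 0], 0],
  [0, [0, 0, 0], 0],
  [0, [0, 0, 0], 0],
  [0, [0, 0, 0], 0],
], force=40)

```text
time_s: 28.18
tool_pos: [542.0, 376.6, 47.3]
orientation: [0.94, -0.342, 0.0, -0.001]
force: [1.6, 1.5, 0.4]
finger_gap: 0.288
finger_force: 40.0
```

```bash
python3 - <<'E'
from h import *
togo(541.8,375,47,50)
S=shot("side"); hsv=cv2.cvtColor(S["pixels"],cv2.COLOR_RGB2HSV)
print(hsv[365:385:4,225:295:4,2])
E
```

```text
pos [542.  376.6  47.3] ytool -130.0 go [0.022 0.032 0.006] turn 0.0010964042482157765 q6 -0.03 gap 25.2 ff 39.99820053577423 t 28.175
[[235 222 137 254 169 167 250 247 247 247 247 247 248 247 109 148 117 103]
 [237 219 237 158 121 191 248 247 247 247 248 251 186 113 167 152 117 191]
 [236 222 234 240 245 159 133 190 213 165 127 151 220 209 182 150 119 225]
 [230 227 233 239 242 244 223 246 244 242 240 124 221 206 180 148 209 228]
 [224 231 227 239 241 243 140 202 239 235 174 113 220 203 176 211 218 230]]
```

drive_tool([
  [0, [0, 0, -0.3], 0],
  [0, [0, 0, -0.6], 0],
  [0, [0, 0, -0.7], 0],
  [0, [0, 0, -0.6], 0],
  [0, [0.4, 0.4, 0], 0],
])

```text
time_s: 28.85
tool_pos: [544.1, 354.6, 137.3]
orientation: [0.94, -0.341, 0.001, -0.001]
force: [-0.3, -0.3, -4.2]
finger_gap: 0.287
finger_force: 40.0
```

drive_tool([
  [0, [0.75, 0.72, 0], 0],
  [0, [0.75, 0.72, 0], 0],
  [0, [0.75, 0.72, 0], 0],
  [0, [0.75, 0.72, 0], 0],
  [0, [0.75, 0.72, 0], 0],
])

```text
time_s: 29.48
tool_pos: [564.5, 144.2, 134.2]
orientation: [0.94, -0.342, -0.001, 0.001]
force: [0.4, -0.4, -3.1]
finger_gap: 0.285
finger_force: 40.0
```

drive_tool([
  [0, [0.75, 0.72, 0], 0],
  [0, [0.75, 0.72, 0], 0],
  [0, [0.5, 0.5, 0], 0],
  [0, [0.3, 0.2, 0], 0],
  [0, [0, 0, 0], 0],
])

```text
time_s: 30.1
tool_pos: [580.7, 20.9, 134.5]
orientation: [0.939, -0.343, -0.001, 0.0]
force: [0.1, 0.8, -4.5]
finger_gap: 0.289
finger_force: 40.0
```

drive_tool([
  [0, [0, 0, 0.4], 0],
  [0, [0, 0, 0.4], 0],
  [0, [0, 0, 0.2], 0],
  [0, [0, 0, 0], 0],
  [0, [0, 0, 0], 0],
])

```text
time_s: 30.72
tool_pos: [581.7, 22.3, 95.3]
orientation: [0.94, -0.342, 0.0, -0.0]
force: [-0.1, -0.4, -3.3]
finger_gap: 0.288
finger_force: 40.0
```

```bash
python3 - <<'E'
from h import *
togo(581.2,20,61,50)
E
```

```text
pos [581.7  22.3  95.3] ytool -130.0 go [0.027 0.052 0.858] turn 0.0031314452561019834 q6 0.5 gap 25.2 ff 39.99488711357117 t 30.725
```

drive_tool([
  [0, [0.03, 0.05, 0.4], 0],
  [0, [0, 0, 0.3], 0],
  [0, [0, 0, 0.1], 0],
  [0, [0, 0, 0], 0],
])

```text
time_s: 31.22
tool_pos: [580.8, 19.6, 62.5]
orientation: [0.94, -0.342, -0.0, 0.0]
force: [0.4, 0.1, -4.4]
finger_gap: 0.286
finger_force: 40.0
```

```bash
python3 - <<'E'
from h import *
togo(581.2,20,61,50)
for n in("side","scene"):
    c=shot(n,"q_%s.png"%n); hsv=cv2.cvtColor(c["pixels"],cv2.COLOR_RGB2HSV).astype(int)
    u,v=map(int,np.round(proj(c,[582,19,4.5])))
    print(n,u,v,"right dir",c["rotation"][:,0].round(2))
    # per-row extents of non-wood (low saturation) run containing u
    for r in range(v-22,v+26,2):
        row=hsv[r,:,1]<75; a=u; b=u
        if not row[u]: print(r,"-",hsv[r,u].tolist()); continue
        while row[a-1]: a-=1
        while row[b+1]: b+=1
        print(r,a,b,(a+b)/2,end=" | ")
    print()
    for z in(4.5,-9.5,7,20,40): print(z,np.round(proj(c,[582,19.3,z]),1))
E
```

```text
pos [580.8  19.6  62.5] ytool -130.0 go [ 0.002 -0.014  0.038] turn -0.00015177183728098953 q6 0.5 gap 25.1 ff 39.99503552913666 t 31.225
side 274 227 right dir [-0.99 -0.17 -0.01]
205 252 298 275.0 | 207 252 297 274.5 | 209 252 297 274.5 | 211 252 297 274.5 | 213 252 297 274.5 | 215 252 297 274.5 | 217 252 297 274.5 | 219 252 297 274.5 | 221 251 297 274.0 | 223 250 298 274.0 | 225 250 298 274.0 | 227 249 298 273.5 | 229 250 298 274.0 | 231 250 298 274.0 | 233 251 296 273.5 | 235 252 295 273.5 | 237 254 292 273.0 | 239 257 290 273.5 | 241 262 285 273.5 | 243 272 276 274.0 | 245 - [16, 131, 199]
247 - [14, 160, 195]
249 - [14, 160, 202]
251 - [14, 163, 204]

4.5 [274.  227.3]
-9.5 [274.1 232.1]
7 [274.  226.4]
20 [273.9 221.9]
40 [273.7 214.7]
scene 288 223 right dir [ 0.66  0.75 -0.  ]
201 268 288 278.0 | 203 268 308 288.0 | 205 268 308 288.0 | 207 268 308 288.0 | 209 268 307 287.5 | 211 269 307 288.0 | 213 268 307 287.5 | 215 267 308 287.5 | 217 267 308 287.5 | 219 266 309 287.5 | 221 266 309 287.5 | 223 266 309 287.5 | 225 266 309 287.5 | 227 267 309 288.0 | 229 268 308 288.0 | 231 269 307 288.0 | 233 270 305 287.5 | 235 273 303 288.0 | 237 276 300 288.0 | 239 280 295 287.5 | 241 - [14, 103, 119]
243 - [14, 139, 125]
245 - [14, 137, 121]
247 - [13, 133, 119]

4.5 [288. 223.]
-9.5 [288.  226.6]
7 [288.  222.4]
20 [288. 219.]
40 [288.1 213.6]
```

drive_tool([
  [0, [0.04, 0, 0.03], 0],
  [0, [0, 0, 0.01], 0],
  [0, [0, 0, 0], 0],
])

```text
time_s: 31.7
tool_pos: [582.3, 18.7, 61.6]
orientation: [0.94, -0.342, 0.0, -0.0]
force: [-0.5, -0.4, -4.6]
finger_gap: 0.285
finger_force: 40.0
```

drive_tool([
  [50, [0, 0, 0], 0],
  [50, [0, 0, 0], 0],
  [50, [0, 0, 0], 0],
  [50, [0, 0, -0.5], 0],
  [50, [0, 0, -1], 0],
])

```text
time_s: 32.33
tool_pos: [581.1, 18.4, 120.8]
orientation: [0.94, -0.342, -0.001, 0.001]
force: [1.4, -0.8, 0.3]
finger_gap: 0.566
finger_force: 0.0
```

drive_tool([
  [60, [0, 0, -1], 0],
  [60, [0, 0, -1], 0],
  [60, [0.59, 0.9, 0], 0],
  [60, [0.59, 0.9, 0], 0],
  [60, [0.59, 0.9, 0], 0],
])

```text
time_s: 32.95
tool_pos: [566.9, -110.6, 202.0]
orientation: [0.94, -0.342, 0.0, -0.0]
force: [0.2, 0.3, -0.6]
finger_gap: 0.684
finger_force: 0.0
```

drive_tool([
  [60, [0.59, 0.9, 0], 0],
  [60, [0.59, 0.9, 0], 0],
  [60, [0.59, 0.9, 0], 0],
  [60, [0.59, 0.9, 0], 0],
  [60, [0.59, 0.9, 0], 0],
])

```text
time_s: 33.58
tool_pos: [541.5, -324.7, 201.8]
orientation: [0.94, -0.342, 0.0, 0.0]
force: [-0.5, 0.3, -1.3]
finger_gap: 0.682
finger_force: 0.0
```

drive_tool([
  [60, [0, 0, 0], 0.9],
  [60, [0, 0, 0], 0.9],
  [60, [0, 0, 0], 0.9],
  [60, [0, 0, 0], 0.9],
  [60, [0, 0, 0], 0.9],
])

```text
time_s: 34.2
tool_pos: [541.8, -323.3, 201.6]
orientation: [0.787, -0.617, 0.0, -0.0]
force: [0.4, 0.4, -0.5]
finger_gap: 0.688
finger_force: 0.0
```

drive_tool([
  [60, [0, 0, 0], 0.9],
  [60, [0, 0, 0], 0.85],
  [60, [0, 0, 0], 0],
  [60, [0, 0, 0], 0],
])

```text
time_s: 34.7
tool_pos: [541.7, -323.3, 201.5]
orientation: [0.708, -0.706, 0.0, -0.0]
force: [-0.1, 0.9, 0.2]
finger_gap: 0.685
finger_force: 0.0
```

```bash
python3 - <<'E'
from h import *
c=shot("wrist","w5.png"); S=shot("side","s7.png"); T=shot("scene","c7.png")
print("crate",ray(S,327,116,-9.5))
hs=lambda C:cv2.cvtColor(C["pixels"],cv2.COLOR_RGB2HSV).astype(int)
for n,C in(("W",c),("S",S),("T",T)):
    h=hs(C); m=((h[...,0]>45)&(h[...,0]<85)&(h[...,1]>30)).astype(np.uint8)
    k,l,st,ce=cv2.connectedComponentsWithStats(m); 
    for i in np.argsort(-st[1:,4])[:3]+1: print(n,st[i],ce[i].round(1))
x=ray(S,317,112,72.5); print("jar S hand",x)
togo(537,-386,13,180)
E
```

```text
crate [ 521.5724745  -532.20251673   -9.5       ]
W [274 132  29  14 224] [288.6 139.5]
W [270 108  30  12 166] [283.5 112.9]
W [291 365   1   3   3] [291. 366.]
S [309 109  15  31 416] [316.3 123.8]
S [203 183   1   1   1] [203. 183.]
S [152 187   1   1   1] [152. 187.]
T [111 286  27  34 598] [123.9 302.4]
T [115 112   2   2   2] [115.5 112.5]
T [ 25 313   2   2   2] [ 25.5 313.5]
jar S hand [ 538.50393185 -398.08434227   72.5       ]
pos [ 541.7 -323.2  201.5] ytool -179.9 go [1.569 0.12  4.712] turn 0.009363112560492937 q6 0.23 gap 60.0 ff 0.0 t 34.85
```

```bash
python3 - <<'E'
from h import *
c=shot("wrist"); S=shot("side"); T=shot("scene")
print("tri",tri((S,316.3,123.8),(T,123.9,302.4)),"S31",ray(S,316.3,123.8,31.5),"T31",ray(T,123.9,302.4,31.5))
print("Wcap",ray(c,286,127,72.5))
h=cv2.cvtColor(c["pixels"],cv2.COLOR_RGB2HSV)
for r in range(98,156,4): print(r,h[r,262:312:4].tolist()[::1] if r%12==2 else [tuple(x[:2]) for x in h[r,262:312:5].tolist()])
E
```

```text
tri (array([ 538.13819263, -397.03010944,   37.61924749]), [array([ 0.4, -0.3]), array([0.5, 0.4])]) S31 [ 540.16215527 -406.39401726   31.5       ] T31 [ 532.55335252 -396.74464865   31.5       ]
Wcap [ 539.11671644 -396.73086265   72.5       ]
98 [[17, 135, 246], [17, 142, 239], [17, 144, 235], [17, 140, 244], [14, 150, 160], [13, 142, 149], [16, 153, 147], [14, 145, 146], [15, 145, 146], [15, 148, 143], [14, 148, 148], [15, 151, 145], [15, 143, 141]]
102 [(17, 133), (17, 137), (17, 143), (13, 141), (16, 154), (16, 151), (14, 149), (16, 161), (15, 155), (14, 145)]
106 [(17, 134), (17, 133), (18, 141), (14, 148), (15, 160), (13, 144), (14, 151), (16, 155), (14, 135), (14, 152)]
110 [[17, 140, 247], [17, 141, 242], [18, 143, 235], [15, 149, 185], [55, 35, 184], [54, 34, 197], [50, 36, 198], [51, 36, 196], [50, 38, 173], [14, 155, 148], [15, 142, 151], [14, 150, 151], [15, 138, 151]]
114 [(17, 133), (17, 143), (40, 39), (50, 32), (47, 33), (48, 31), (46, 36), (45, 35), (14, 141), (15, 144)]
118 [(17, 138), (17, 147), (44, 35), (46, 35), (43, 37), (42, 37), (40, 34), (39, 39), (20, 74)
[... 589 characters left out ...]
, 36, 176], [14, 143, 150], [12, 135, 147]]
138 [(17, 139), (17, 140), (0, 0), (44, 38), (47, 36), (46, 37), (50, 36), (50, 35), (14, 141), (14, 143)]
142 [(17, 138), (17, 133), (16, 121), (53, 35), (50, 39), (51, 37), (51, 34), (23, 58), (17, 140), (16, 144)]
146 [[17, 140, 246], [17, 136, 247], [17, 135, 238], [17, 137, 245], [18, 143, 232], [20, 74, 186], [23, 64, 183], [17, 94, 197], [16, 148, 229], [16, 140, 228], [17, 135, 234], [17, 138, 239], [17, 135, 240]]
150 [(14, 149), (14, 147), (14, 141), (17, 140), (17, 140), (17, 138), (16, 145), (17, 141), (17, 137), (17, 142)]
154 [(15, 155), (14, 158), (16, 151), (14, 148), (17, 138), (17, 142), (17, 141), (16, 137), (17, 139), (17, 139)]
```

drive_tool([
  [60, [0.91, 0.04, 0], 0],
  [60, [0.91, 0.04, 0.6], 0],
  [60, [0, 0, 1], 0],
  [60, [0, 0, 1], 0],
  [60, [0, 0, 0.8], 0],
])

```text
time_s: 35.62
tool_pos: [537.9, -396.0, 63.7]
orientation: [-0.707, 0.707, 0.001, -0.0]
force: [-0.2, 0.8, 0.7]
finger_gap: 0.685
finger_force: 0.0
```

drive_tool([
  [60, [0, 0, 0.7], 0],
  [60, [0, 0, 0.4], 0],
  [60, [0, 0, 0.21], 0],
  [60, [0, 0, 0], 0],
])

```text
time_s: 36.12
tool_pos: [538.6, -396.1, 13.1]
orientation: [0.707, -0.707, -0.0, 0.0]
force: [-0.1, -0.4, 0.4]
finger_gap: 0.68
finger_force: 0.0
```

drive_tool([
  [0, [0, 0, 0], 0],
  [0, [0, 0, 0], 0],
  [0, [0, 0, 0], 0],
  [0, [0, 0, 0], 0],
  [0, [0, 0, 0], 0],
], force=15)

```text
time_s: 36.75
tool_pos: [539.1, -396.3, 13.9]
orientation: [0.707, -0.707, 0.001, -0.0]
force: [-0.0, 0.9, 6.4]
finger_gap: 0.472
finger_force: 15.0
```

```bash
python3 - <<'E'
from h import *
togo(538.5,-396,13,180)
S=shot("side");T=shot("scene")
for n,c in(("S",S),("T",T)):
    # pot column/rows; mortar too
    hsv=cv2.cvtColor(c["pixels"],cv2.COLOR_RGB2HSV).astype(int)
    for nm,P in(("pot",(582,19,30)),("trivet",(582,19,4.5)),("mortar",(593,-181,15)),("candlefoot",(573,218,20))):
        u,v=map(int,np.round(proj(c,P))); row=(hsv[v,:,1]<75) if nm!="candlefoot" else ((hsv[v,:,0]<13)&(hsv[v,:,1]>130)); a=b=u
        while row[a-1] and a>1:a-=1
        while row[b+1] and b<558:b+=1
        print(n,nm,v,a,b,"centre",(a+b)/2,"expected",round(proj(c,P)[0],1))
E
```

```text
pos [ 539.1 -396.3   13.9] ytool -180.0 go [-0.007  0.014  0.023] turn 0.0023153447990509335 q6 0.34 gap 41.4 ff 15.001942253074958 t 36.75
S pot 218 252 296 centre 274.0 expected 273.8
S trivet 227 249 299 centre 274.0 expected 274.0
S mortar 172 269 300 centre 284.5 expected 284.2
S candlefoot 289 259 259 centre 259.0 expected 259.5
T pot 216 267 308 centre 287.5 expected 288.0
T trivet 223 266 309 centre 287.5 expected 287.9
T mortar 268 204 240 centre 222.0 expected 224.4
T candlefoot 178 343 343 centre 343.0 expected 343.2
```

drive_tool([
  [0, [0, 0, -0.3], 0],
  [0, [0, 0, -0.7], 0],
  [0, [0, 0, -0.9], 0],
  [0, [0, 0, -0.7], 0],
  [0, [-0.45, -0.07, 0], 0],
])

```text
time_s: 37.48
tool_pos: [542.5, -379.2, 120.1]
orientation: [-0.707, 0.708, -0.002, 0.001]
force: [0.5, -0.8, -1.0]
finger_gap: 0.47
finger_force: 15.0
```

drive_tool([
  [0, [-0.9, -0.135, 0], 0],
  [0, [-0.9, -0.135, 0], 0],
  [0, [-0.9, -0.135, 0], 0],
  [0, [-0.9, -0.135, 0], 0],
  [0, [-0.9, -0.135, 0], 0],
])

```text
time_s: 38.1
tool_pos: [567.6, -196.2, 116.3]
orientation: [0.707, -0.707, -0.001, 0.0]
force: [-0.1, 0.4, -0.5]
finger_gap: 0.47
finger_force: 15.0
```

drive_tool([
  [0, [-0.9, -0.135, 0], 0],
  [0, [-0.9, -0.135, 0], 0],
  [0, [-0.8, -0.135, 0], 0],
  [0, [-0.3, -0.06, 0], 0],
  [0, [0, 0, 0], 0],
])

```text
time_s: 38.72
tool_pos: [586.5, -81.3, 116.6]
orientation: [0.708, -0.707, -0.0, 0.0]
force: [1.1, -0.0, -0.7]
finger_gap: 0.474
finger_force: 15.0
```

```bash
python3 - <<'E'
from h import *
togo(587.3,-81.8,14.3,180)
E
```

```text
pos [586.5 -81.3 116.6] ytool -179.9 go [ 0.011 -0.023  2.558] turn 0.009694867138065888 q6 -0.19 gap 41.5 ff 14.999663627895643 t 38.725
```

drive_tool([
  [0, [0.01, -0.02, 0.7], 0],
  [0, [0, 0, 0.8], 0],
  [0, [0, 0, 0.6], 0],
  [0, [0, 0, 0.3], 0],
  [0, [0, 0, 0.1], 0],
])

```text
time_s: 39.35
tool_pos: [587.4, -83.1, 16.6]
orientation: [-0.707, 0.707, 0.0, -0.0]
force: [0.0, 0.1, -1.8]
finger_gap: 0.473
finger_force: 15.0
```

drive_tool([
  [0, [0, 0, 0.05], 0],
  [0, [0, 0, 0], 0],
  [0, [0, 0, 0], 0],
])

```text
time_s: 39.72
tool_pos: [588.2, -82.4, 15.7]
orientation: [0.707, -0.707, 0.0, -0.0]
force: [0.0, -0.3, -1.1]
finger_gap: 0.473
finger_force: 15.0
```

drive_tool([
  [60, [0, 0, 0], 0],
  [60, [0, 0, 0], 0],
  [60, [0, 0, 0], 0],
  [60, [0, 0, -0.4], 0],
  [60, [0, 0, -1], 0],
])

```text
time_s: 40.35
tool_pos: [586.4, -82.6, 70.8]
orientation: [-0.707, 0.707, 0.001, -0.001]
force: [0.5, -0.5, 0.1]
finger_gap: 0.683
finger_force: 0.0
```

drive_tool([
  [80, [0, 0, -1], 0],
  [80, [0, 0, -1], 0],
  [80, [0, 0, -1], 0],
  [80, [0.69, 0.83, 0], 0],
  [80, [0.69, 0.83, 0], 0],
])

```text
time_s: 40.98
tool_pos: [520.9, -138.0, 192.7]
orientation: [0.707, -0.707, 0.001, -0.001]
force: [-0.0, -1.1, -0.2]
finger_gap: 0.913
finger_force: 0.0
```

drive_tool([
  [80, [0.69, 0.83, 0], 0],
  [80, [0.69, 0.83, 0], 0],
  [80, [0.69, 0.83, 0], 0],
  [80, [0.69, 0.83, 0], 0],
  [80, [0, 0, 0], 0],
])

```text
time_s: 41.6
tool_pos: [386.7, -249.3, 192.5]
orientation: [-0.706, 0.708, -0.001, 0.0]
force: [-0.3, 0.7, -0.6]
finger_gap: 0.914
finger_force: 0.0
```

```bash
python3 - <<'E'
from h import *
togo(389,-308,-12,90)
S=shot("side","s8.png");T=shot("scene","c8.png");W=shot("wrist","w8.png")
hs=lambda C:cv2.cvtColor(C["pixels"],cv2.COLOR_RGB2HSV).astype(int)
for n,C in(("W",W),("S",S),("T",T)):
    u,v=map(int,np.round(proj(C,[389,-312,34.5]))); h=hs(C); k,st,e,_=blob(C,u,v,lambda h:h[...,1]<75); print("tin",n,u,v,k,st,e[0],ray(C,*e[0],34.5 if n=="W" else 12.5), rim(C,st,28,34.5,(389,-312)) if n!="W" else "")
    if n!="W":
        m=((h[...,0]>30)&(h[...,0]<85)&(h[...,1]>25)&(h[...,2]>90)).astype(np.uint8); k,l,st,ce=cv2.connectedComponentsWithStats(m); i=1+np.argmax(st[1:,4]); print("jar",n,st[i],ce[i],ray(C,*ce[i],31.5),np.round(proj(C,[587.3,-81.8,31.5]),1))
E
```

```text
pos [ 386.7 -249.3  192.5] ytool 179.9 go [ 1.467 -0.054  5.112] turn 11.232129343146212 q6 0.14 gap 80.1 ff 0.0 t 41.6
tin W 283 136 1 [ 257  102   51   53 2089] (281.82373046875, 128.2456512451172) [ 390.49758945 -320.39169926   34.5       ] 
tin S 370 145 13 [359 136  22  26 496] (368.73919677734375, 147.84449768066406) [ 390.51494855 -332.76890417   12.5       ] (array([ 390.53407904, -331.46011685]), array([ 0.3, -0.3,  0. ]))
jar S [546   0  14  53 468] [553.31623932  19.29487179] [ -301.59714375 -1403.78295217    31.5       ] [279.4 190.3]
tin T 125 239 47 [108 230  30  30 669] (122.58586120605469, 244.3390350341797) [ 380.11141676 -319.20148057   12.5       ] (array([ 384.84473694, -315.9833606 ]), array([ 2.6, -2.6,  0.1]))
jar T [248 220  18  34 416] [256.99278846 239.39903846] [587.7468157  -81.51099633  31.5       ] [256.8 239.3]
```

drive_tool([
  [80, [0.87, -0.03, 0], 0],
  [80, [0.87, -0.04, 0], 0],
  [80, [0, 0, 0], 0.87],
  [80, [0, 0, 0], 0.87],
  [80, [0, 0, 0], 0.87],
])

```text
time_s: 42.38
tool_pos: [392.2, -317.3, 191.0]
orientation: [-0.566, 0.824, 0.0, -0.0]
force: [-0.5, -0.5, 0.5]
finger_gap: 0.916
finger_force: 0.0
```

drive_tool([
  [80, [0, 0, 0.4], 0.87],
  [80, [0, 0, 0.4], 0.87],
  [80, [0, 0, 0.4], 0.87],
  [80, [0, 0, 0.4], 0.87],
  [80, [0, 0, 0.4], 0.87],
])

```text
time_s: 43.0
tool_pos: [392.4, -317.1, 110.6]
orientation: [-0.294, 0.956, -0.0, -0.0]
force: [0.1, 0.4, 0.5]
finger_gap: 0.915
finger_force: 0.0
```

drive_tool([
  [80, [0, 0, 0.4], 0.87],
  [80, [0, 0, 0.4], 0.87],
  [80, [0, 0, 0.3], 0.87],
  [80, [0, 0, 0.3], 0.83],
  [80, [0, 0, 0], 0],
])

```text
time_s: 43.62
tool_pos: [391.6, -317.0, 54.3]
orientation: [-0.06, 0.998, 0.0, -0.001]
force: [-0.5, -0.6, -0.1]
finger_gap: 0.916
finger_force: 0.0
```

```bash
python3 - <<'E'
from h import *
togo(389.5,-319,-13,90)
E
```

```text
pos [ 391.6 -317.    54.3] ytool 96.9 go [ 0.054 -0.045  1.683] turn 0.8637611890752783 q6 -1.16 gap 80.2 ff 0.0 t 43.625
```

drive_tool([
  [80, [0.05, -0.04, 0.4], 0.86],
  [80, [0, 0, 0.5], 0],
  [80, [0, 0, 0.4], 0],
  [80, [0, 0, 0.25], 0],
  [80, [0, 0, 0.13], 0],
])

```text
time_s: 44.25
tool_pos: [389.9, -319.4, -12.2]
orientation: [-0.0, 1.0, -0.0, -0.0]
force: [-0.7, -0.4, 0.2]
finger_gap: 0.911
finger_force: 0.0
```

drive_tool([
  [80, [0, 0, 0], 0],
  [0, [0, 0, 0], 0],
  [0, [0, 0, 0], 0],
  [0, [0, 0, 0], 0],
  [0, [0, 0, 0], 0],
], force=20)

```text
time_s: 44.88
tool_pos: [389.7, -319.5, -11.9]
orientation: [0.001, 1.0, -0.0, 0.0]
force: [0.7, 0.3, 3.6]
finger_gap: 0.639
finger_force: 20.0
```

```bash
python3 - <<'E'
from h import *
togo(389.5,-319,-13,90)
E
```

```text
pos [ 389.7 -319.5  -11.9] ytool 89.9 go [0.005 0.014 0.028] turn -0.009159231245718047 q6 -1.28 gap 55.9 ff 20.00027686357498 t 44.875
```

drive_tool([
  [0, [0, 0, -0.3], 0],
  [0, [0, 0, -0.7], 0],
  [0, [0, 0, -0.9], 0],
  [0, [0, 0, -0.9], 0],
  [0, [0, 0, -0.3], 0],
])

```text
time_s: 45.5
tool_pos: [390.6, -319.9, 114.7]
orientation: [0.001, 1.0, -0.001, 0.002]
force: [0.0, 0.7, -0.5]
finger_gap: 0.63
finger_force: 20.0
```

drive_tool([
  [0, [-0.42, 0.47, 0], 0],
  [0, [-0.83, 0.94, 0], 0],
  [0, [-0.83, 0.94, 0], 0],
  [0, [-0.83, 0.94, 0], 0],
  [0, [-0.83, 0.94, 0], 0],
])

```text
time_s: 46.12
tool_pos: [539.7, -149.1, 111.5]
orientation: [0.001, 1.0, 0.0, -0.0]
force: [0.5, -0.4, -1.6]
finger_gap: 0.632
finger_force: 20.0
```

drive_tool([
  [0, [-0.83, 0.94, 0], 0],
  [0, [-0.83, 0.94, 0], 0],
  [0, [-0.83, 0.94, 0], 0],
  [0, [-0.83, 0.94, 0], 0],
  [0, [-0.3, 0.3, 0], 0],
])

```text
time_s: 46.75
tool_pos: [685.2, 13.9, 110.6]
orientation: [-0.0, 1.0, -0.0, -0.001]
force: [0.1, -0.7, -1.0]
finger_gap: 0.633
finger_force: 20.0
```

drive_tool([
  [0, [-0.26, 0.3, 0], 0],
  [0, [0, 0, 0], 0],
  [0, [0, 0, 0], 0],
])

```text
time_s: 47.12
tool_pos: [694.2, 22.9, 111.9]
orientation: [0.001, 1.0, -0.0, -0.0]
force: [0.1, -0.2, -1.0]
finger_gap: 0.63
finger_force: 20.0
```

```bash
python3 - <<'E'
from h import *
togo(694.4,24.2,-11.5,90)
E
```

```text
pos [694.2  22.9 111.9] ytool 89.9 go [-0.007  0.032  3.085] turn -0.015063011833470696 q6 -1.89 gap 55.2 ff 19.99988615512848 t 47.125
```

drive_tool([
  [0, [0, 0.03, 0.7], 0],
  [0, [0, 0, 0.8], 0],
  [0, [0, 0, 0.7], 0],
  [0, [0, 0, 0.5], 0],
  [0, [0, 0, 0.3], 0],
])

```text
time_s: 47.75
tool_pos: [694.4, 24.3, -8.9]
orientation: [0.001, 1.0, -0.0, -0.0]
force: [0.2, 0.2, -0.5]
finger_gap: 0.632
finger_force: 20.0
```

drive_tool([
  [0, [0, 0, 0.05], 0],
  [0, [0, 0, 0.02], 0],
  [0, [0, 0, 0], 0],
])

```text
time_s: 48.12
tool_pos: [695.4, 25.1, -10.0]
orientation: [0.001, 1.0, 0.0, 0.001]
force: [0.2, 0.5, -1.1]
finger_gap: 0.63
finger_force: 20.0
```

```bash
python3 - <<'E'
from h import *
togo(694.4,24.2,-11.5,90); print(ctrl.read_state()["force"])
E
```

```text
pos [695.4  25.1 -10. ] ytool 89.9 go [ 0.026 -0.022  0.038] turn -0.008728130707236659 q6 -1.89 gap 55.2 ff 19.99996393918991 t 48.125
[ 0.21257355  0.54980801 -1.14216689]
```

Lower the last 1.5 mm, release, and retreat up and away for a check.

drive_tool([
  [0, [0.02, -0.02, 0.04], 0],
  [0, [0, 0, 0], 0],
  [78, [0, 0, 0], 0],
  [78, [0, 0, 0], 0],
  [78, [0, 0, 0], 0],
])

```text
time_s: 48.75
tool_pos: [693.8, 24.0, -12.7]
orientation: [0.001, 1.0, -0.0, -0.0]
force: [-0.6, 0.1, -0.7]
finger_gap: 0.877
finger_force: 0.0
```

drive_tool([
  [78, [0, 0, -0.5], 0],
  [78, [0, 0, -1], 0],
  [78, [0, 0, -1], 0],
  [78, [0, 0, -1], 0],
  [78, [0, 0, -1], 0],
])

```text
time_s: 49.38
tool_pos: [694.0, 24.0, 170.6]
orientation: [0.001, 1.0, 0.0, 0.001]
force: [0.8, 0.5, 0.5]
finger_gap: 0.888
finger_force: 0.0
```

drive_tool([
  [78, [0, 0, -1], 0],
  [78, [0.9, -0.9, 0], 0],
  [78, [0.9, -0.9, 0], 0],
  [78, [0.9, -0.9, 0], 0],
  [78, [0.9, -0.9, 0], 0],
])

```text
time_s: 50.0
tool_pos: [548.6, -120.8, 209.2]
orientation: [0.001, 1.0, -0.0, 0.001]
force: [0.5, -1.4, 0.2]
finger_gap: 0.891
finger_force: 0.0
```

drive_tool([
  [78, [0.9, -0.9, 0], 0],
  [78, [0.6, -0.9, 0], 0],
  [78, [0, -0.9, 0], 0],
  [78, [0, 0, 0], 0],
  [78, [0, 0, 0], 0],
])

```text
time_s: 50.62
tool_pos: [489.6, -227.6, 208.4]
orientation: [0.001, 1.0, -0.0, 0.001]
force: [-0.4, -0.2, -0.4]
finger_gap: 0.887
finger_force: 0.0
```

```bash
python3 - <<'E'
from h import *
togo(694.4,24.2,-11.5,90)
S=shot("side","sF.png");T=shot("scene","cF.png")
for n,C in(("S",S),("T",T)):
  for nm,P,r,z,x in(("tin",(694,24,15),28,34.5,(694,24)),):
    u,v=map(int,np.round(proj(C,P))); k,st,e,_=blob(C,u,v,lambda h:h[...,1]<75); print(n,nm,u,v,k,st,rim(C,st,r,z,x))
i=np.hstack([S["pixels"][130:330,200:380],T["pixels"][110:310,170:390]])[:,:,::-1]
cv2.imwrite("pics/fin.png",cv2.resize(i,None,fx=2,fy=2,interpolation=cv2.INTER_CUBIC))
E
```

```text
pos [ 489.6 -227.6  208.4] ytool 89.9 go [-5.1    6.307  5.502] turn -0.014834018020190243 q6 -1.5 gap 77.7 ff 0.0 t 50.625
S tin 224 220 21 [210 203  27  32 693] (array([696.32047903,  14.86811398]), array([ 0.7, -0.7,  0. ]))
T tin 321 247 46 [310 231  25  30 630] (array([689.52135766,  28.48266184]), array([ 0.3, -0.3,  0. ]))
```

View pics/fin.png

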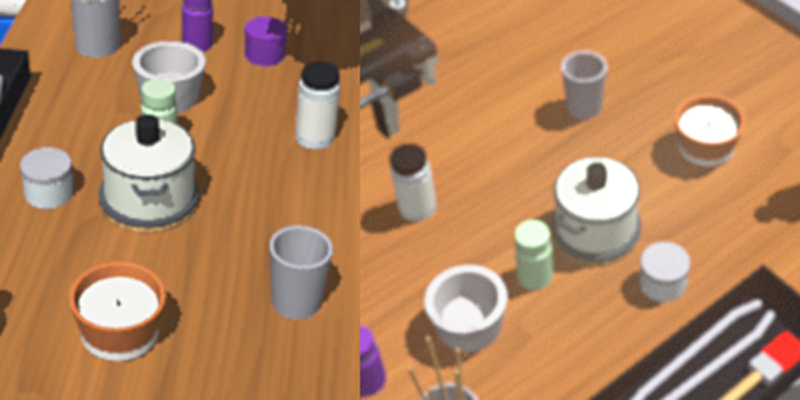

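The tin, pot on trivet and jar all stand upright at side (47,178), (148,180) and (158,105) and scene (664,270), (596,210) and (534,255). The bystanders have not moved and the tin is within about 2 mm of its target.

```bash
python3 -c "
from rig import ctrl
print(ctrl.job_done())"
```

```text
the job is handed in; nothing more can be done
None
```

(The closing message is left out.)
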